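Gang up hanging blocks in the ratchet vice

ROBOT

A 6-joint arm with a two-finger parallel gripper is mounted at the origin on the work surface. World frame = base frame: x ahead of the robot, y to its left, z up, the work surface at z = 0. Lengths are in m, angles in rad, forces in N, time in s.
With the tool pointing down it reaches from about 0.4 to 0.825 m from the base axis. Payload 7 kg.
Tool frame: the origin (TCP) lies midway between the tips of the shut fingers; the grasp point (between the pads) lies 19 mm behind it (ctrl.grip_point_offset is the distance from the TCP to the grasp point, in m); z points along the fingers, y is the direction in which the jaws open and shut (so a half turn about z gives the same grasp; the last joint's range is limited). The gripper opens to 85 mm and grips with 20 to 120 N. Pads are 22 mm wide; open, the fingers measure 114 mm over their backs; the gripper's body (76 mm by 85 mm) begins 54 mm behind the grasp point. The pads swing forward as they close: fully open they stand 13 mm farther back than shut.
Start: joints at [1.592, 0.359, 0.012, 0, -1.224, -0.288], TCP at [0.178, 0.651, 0.231] pointing down, gripper open.
Joint ranges: [-3.07, 3.07], [-1.43, 2.12], [-1.02, 1.25], [-3.03, 1.67], [-3.05, -0], [-3.03, 3.03]. Speed limits (rad/s): [2.39, 2.39, 3.01, 3.14, 3.14, 3.14].

INTERFACE

Orientations are given as a 3x3 rotation matrix whose columns are the frame's x, y, z axes.
In Python, from bench import sensors, snapshot, close_job, ctrl gives the robot as it stands.
- The arm moves only by the shell command python3 -m inch 'ROWS'. ROWS is JSON, one flat list of numbers, 7 for each row, row after row: the shift along the tool's x, y, z in mm, then the turn, a rotation vector about the tool's x, y, z in degrees, then the gripper's target within -1 to 1 (shut at 1, half-way at 0, fully open at -1). A call has 1 to 20 rows; each row shifts and turns the pose as measured when the row begins, along the tool's axes as they then stand; what a row does not reach is not made up. A row lasts 1/8 s, in which the tool goes at most 62.5 mm and 10.7 degrees, less where a joint would pass 70% of its speed; a pose out of reach is approached as far as the arm can. A call is refused whole if a number of a shift passes 62.5 or a number of a turn 10.7, either way. A call with a gripper value outside its range is refused whole. The fingers move at their own pace and stop on an object; the grip force is fixed at half the most. Time passes only in rows, so rows that do not move let the fingers close. It gives the time, the measured TCP pose, the force and the opening at its end, in the units of the state.
- sensors.get_obs(): the state, without advancing time (a new reading comes with each control period).
- snapshot(name): name is "side" or "top" or "wrist"; returns a dict with "img" (480x640x3 uint8, blue, green, red), "range_z" (480x640 float32, m along the optical axis (not along the pixel's ray), 0 where there is no reading), "intrinsics" (3x3 intrinsics, pixels), "dist_coeffs" ([k1, k2, p1, p2, k3] as OpenCV has them; the pictures are not rectified), "R" (3x3) and "t" (3): a world point X has camera coordinates R X + t. Camera axes: x right, y down, z forward; pixel columns grow to the right and rows downward; lengths in m; the calibration is good to about 2 mm. A picture is of the moment at which its call begins.
- close_job(): hands the job in, once; it reports no verdict.
The state is a dict: "time": time; "joint_pos": joint angles; "qd": joint speeds; "joint_efforts": joint torques, N m; "tool_pos": TCP position; "eef_rot": TCP orientation; "wrist_force": force on the tool from outside, world axes, zero at the start; "torque": the same for the moment, N m; "width": finger opening in m.
Only numpy, scipy, OpenCV 4.12 (cv2) and the standard library are available. Lean on these libraries where they do the work, as an engineer would, in place of code of your own. Each camera call takes 0.05 s, during which the arm holds its last target.

TASK

Clamp the beech hanging blocks together in the ratchet vice for sanding: tilt the wide parts bin open and lay every block, from the bin and from the bench, side by side in one layer between the jaws, square across the bed and in the middle of its width, with the dark caul strip between the sliding jaw and the row. Then work the vice's lever stroke by stroke until the row is held tight, and leave the bin fully shut; move the jaw with its lever only, never by pushing on it, and leave the other things where they are.

Things in the scene. Friction and masses are not known exactly. Their poses are not given: they have to be found in the camera images.
- vice: Low ratchet vice fixed to the bench: flat steel bed 110 mm wide (x), 335 mm long (y), its top 30 mm above the bench. Origin at bench height under the middle of the open jaws; z up, x across the bed, +y the way the jaw closes. The fixed jaw (96 mm wide, 32 mm above the bed) has its face at y = +90 mm; the lever stands at the -y end.
- bed_centre (a point): Middle of the bed between the open jaws, on its top surface; axes as the vice's.
- jaw: Sliding jaw, 96 mm wide, 25 mm thick, 30 mm above the bed, with a rubber facing that gives up to 4 mm when gripping. Origin on the bed, middle of its gripping face; axes as the vice's. Starts 172 to 180 mm from the fixed face, can close to 80 mm. A friction brake (14 N) holds it; behind it a toothed rack (10 mm a tooth) runs under the lever. The arm must not press on it (over 15 N).
- lever (a joint): Angle of the vice's hand lever, rad: 0 at rest, 0.40 at the end of its stroke. Pushed to the vice's +y, its pawl catches after up to a third of the stroke and drives the jaw; a spring brings it back. Each full stroke (0.35 or more) and full return moves the jaw one tooth, 10 mm (the first one 4 to 14 mm). Once the row is gripped it stops part-way and the force rises.
- lever_grip (a point): Middle of the lever's upright black grip (24 mm thick, 70 mm long), 165 mm from its pin (pin across the vice at y = -158, z = 30 mm); at rest it leans 0.2 rad to -y, about 190 mm above the bench. Moves 66 mm along +y in a stroke. A stroke takes about 8 N here, 4 N of it the spring; stopped on the row, 15 to 20 N grips tightly.
- rack: Blue sheet-steel case at the left, 410 mm wide, 130 mm deep, 106 mm tall, with two grey tilt-out bins side by side; its top begins 30 mm behind the front, which looks towards the vice. Origin at bench height in the front plane, at the middle of the wide bin (258 mm, the one that opens); x points into the case, z up, y along the front. The narrow bin, farther from the robot, does not open.
- bin (a joint): Tilt of the wide bin, rad: 0 shut (upright), 0.70 fully open (its top tipped forward, out of the case, against a stop). A stiff pivot (about 4 N at the handle) leaves it wherever it is let go.
- bin_hinge (a point): Pivot line of the wide bin, at its bottom front edge, 12 mm above the bench; axes as the rack's (bin turns about -y).
- bin_handle (a point): Middle of the wide bin's bar handle: a round bar 11 mm thick and 110 mm long along y, 35 mm in front of the bin's front panel and 60 mm above the pivot line when shut; axes tilt with the bin. Finger room behind the bar is 29 mm.
- bin_floor (a point): Centre of the wide bin's inner floor (78 mm deep, 250 mm wide); axes tilt with the bin: x to the back, z out of the bin. Front panel reaches 66 mm above the pivot line, sides and back 50 mm. A 9 mm tall kerb keeps blocks 7 mm off the front panel. Blocks lie here in up to two columns and two rows, their length along y, 20 mm or more free at each end; they slide to the kerb when it is open.
- block0: Beech hanging block, 66 (x) x 25 (y) x 20 mm (z), 20 to 40 g, two countersunk screw holes in its top face; origin in the middle of the solid. Three to five of the five are present: this one starts in the wide bin.
- block1: Beech hanging block, 66 (x) x 25 (y) x 20 mm (z), 20 to 40 g, two countersunk screw holes in its top face; origin in the middle of the solid. Three to five of the five are present: this one starts in the wide bin.
- block2: Beech hanging block, 66 (x) x 25 (y) x 20 mm (z), 20 to 40 g, two countersunk screw holes in its top face; origin in the middle of the solid. Three to five of the five are present: this one starts in the wide bin.
- block3: Beech hanging block, 66 (x) x 25 (y) x 20 mm (z), 20 to 40 g, two countersunk screw holes in its top face; origin in the middle of the solid. Three to five of the five are present: this one starts in the wide bin.
- paint_bottle: Bystander: small paint bottle with a white cap, 38 mm across, 105 mm tall; origin under its centre.
- wax_tin: Bystander: low round tin, 72 mm across, 45 mm tall; origin under its centre.
- brush: Bystander: flat varnish brush lying on the bench, 190 mm long, 20 mm thick; origin under its middle, x axis towards the bristles.
- corner_sample: Bystander: L-shaped corner sample of dark moulding, arms 110 and 95 mm long, 30 mm wide, 20 mm tall, lying flat; origin under the corner, arms along +x and +y.
- sanding_block: Bystander: cork sanding block, 100 x 55 x 30 mm; origin under its centre, x axis along its length.
- glue_bottle: Bystander: white glue bottle, 54 mm across, 150 mm tall; origin under its centre.
- block4: Beech hanging block, 66 (x) x 25 (y) x 20 mm (z), 20 to 40 g, two countersunk screw holes in its top face; origin in the middle of the solid. Three to five of the five are present: this one starts flat on the bench between the vice and the bin case.
- caul: Caul: plain dark hardwood strip without holes, 68 (x) x 14 (y) x 24 mm (z), 30 g, that keeps the jaw from marking the work; origin in the middle of the solid. Starts standing on its long narrow edge on the bench between the vice and the bin case.
There are look-alikes about, which are no part of the job. What is shaped like the block0 but purple or turquoise is not meant.

How it is judged:
By the outcome, as a careful person would: the job done as asked, in the order asked, and still so for the second after the job is handed in, with the robot touching nothing.
Of block0, block1, block2, block3, block4 only 3 to 5 are there at a start; the rules pass over those that are not, and their reading is None.
At some moment in a run one of block0, block1, block2, block3, block4, caul may be knocked a few centimetres aside while the robot is not near it.
Once in a run the grip may slacken for a moment while it holds something.
It also fails if it takes over 208 s, if anything falls off the work surface, if the arm or the gripper's body presses on something with over 40 N, if the wrist force passes 120 N, or if a joint passes its speed limit or range.

## Working session

There is one attempt and no reset: what is moved stays moved. The work goes in short steps, Python scripts to look and compute and a shell command to move; the robot and the scene stay as the last step left them, time stands still between calls to the robot, and variables do not carry over. Pictures are saved under pics/ and viewed, and the job is handed in when it is done.

```bash
ls; mkdir -p pics; cat > h.py <<'E'
import numpy as np, cv2
from bench import sensors, snapshot, ctrl
def shot(name, fn):
    s=snapshot(name); cv2.imwrite('pics/'+fn+'.png', s['img']); np.savez('pics/'+fn+'.npz', **{k:s[k] for k in s})
    return s
def load(fn): return dict(np.load('pics/'+fn+'.npz'))
def cloud(s):
    K=np.array(s['intrinsics']);d=np.array(s['dist_coeffs']);R=np.array(s['R']);t=np.array(s['t'])
    h,w=s['range_z'].shape
    u,v=np.meshgrid(np.arange(w),np.arange(h))
    p=cv2.undistortPoints(np.stack([u.ravel(),v.ravel()],1).astype(np.float64)[:,None],K,d)[:,0]
    z=s['range_z'].ravel()
    c=np.c_[p*z[:,None],z]
    X=(c-t)@R
    X[z==0]=np.nan
    return X.reshape(h,w,3)
def pix(s,X):
    X=np.atleast_2d(np.asarray(X,float))
    R=np.array(s['R']);t=np.array(s['t'])
    return cv2.projectPoints(X,cv2.Rodrigues(R)[0],t,np.array(s['intrinsics']),np.array(s['dist_coeffs']))[0][:,0]
def st():
    o=sensors.get_obs(); 
    print('t',round(float(o['time']),2),'pos',np.round(o['tool_pos'],4),'w',round(float(o['width']),4),'F',np.round(o['wrist_force'],1)); print(np.round(o['eef_rot'],3)); print(np.round(o['joint_pos'],3))
    return o
E
python3 - <<'E'
from h import *
st(); print(ctrl.grip_point_offset)
for n in ['top','side','wrist']: shot(n,n+'0')
E
```

```text
pics
t 0.0 pos [0.1779 0.6506 0.2304] w 0.0853 F [-0.4  0.3 -1.3]
[[ 0.965 -0.264 -0.   ]
 [-0.264 -0.965 -0.002]
 [ 0.     0.002 -1.   ]]
[ 1.592  0.359  0.011 -0.    -1.224 -0.288]
0.0187
```

View pics/top0.png

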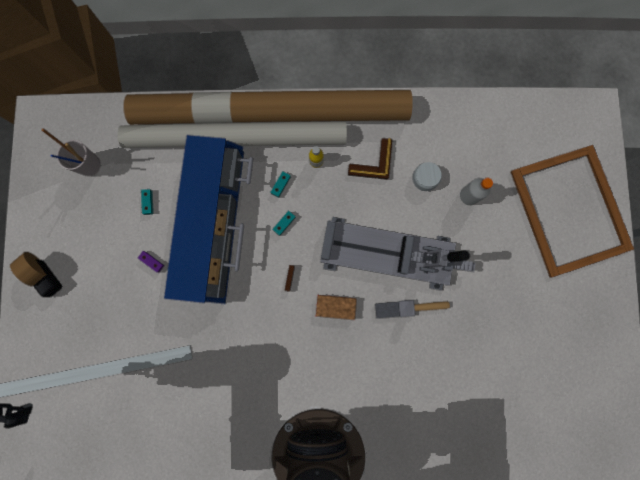

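View pics/side0.png

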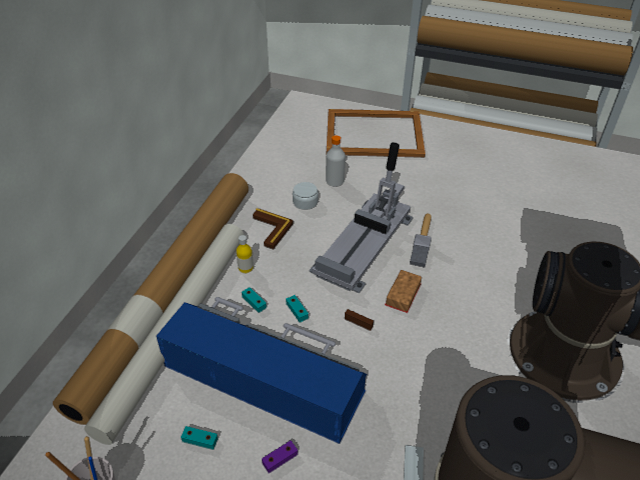

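View pics/wrist0.png

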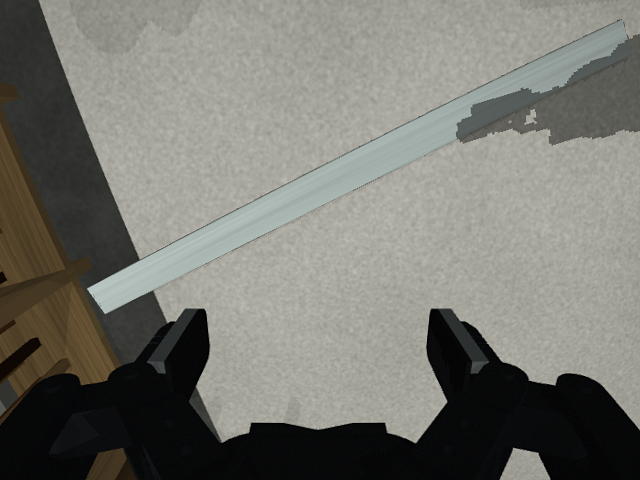

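```bash
python3 - <<'E'
from h import *
s=load('top0'); X=cloud(s)
print(np.round(s['R'],3),s['t'],s['intrinsics'])
for n,(u,v) in dict(base=(318,460),rackTL=(188,138),rackTR=(222,140),rackBL=(170,297),rackBR=(207,300),h1a=(239,227),h1b=(229,266),b1=(221,222),b2=(214,272),b1a=(221,209),b1b=(218,236),caul=(290,277),bed1=(330,248),jawf=(405,245),fix=(335,235),grip=(459,257),turq=(285,223),turq2=(281,184),bench=(300,330)).items():
    print(n,np.round(X[v,u],3))
im=cv2.resize(s['img'][120:320,150:350],None,fx=4,fy=4,interpolation=cv2.INTER_CUBIC)[:600]
im=cv2.resize(s['img'][125:310,155:305],None,fx=4,fy=4,interpolation=cv2.INTER_CUBIC)[:600]
im=s['img'][125:310,155:305]; im=cv2.resize(im,None,fx=3.2,fy=3.2,interpolation=cv2.INTER_CUBIC); cv2.imwrite('pics/c1.png',im)
im=s['img'][200:320,305:495]; im=cv2.resize(im,None,fx=4,fy=4,interpolation=cv2.INTER_CUBIC); cv2.imwrite('pics/c2.png',im)
E
```

```text
[[-0.009 -1.    -0.014]
 [-0.992  0.01  -0.127]
 [ 0.127  0.012 -0.992]] [0.01210688 0.55031047 1.21686016] [[489.88069751   0.         313.19345738]
 [  0.         489.88069751 236.35387905]
 [  0.           0.           1.        ]]
base [ 0.07  -0.002  0.261]
rackTL [0.792 0.316 0.108]
rackTR [0.786 0.231 0.105]
rackBL [0.398 0.351 0.105]
rackBR [0.391 0.262 0.099]
h1a [0.571 0.191 0.074]
h1b [0.474 0.215 0.073]
b1 [0.591 0.245 0.033]
b2 [0.462 0.26  0.035]
b1a [0.629 0.25  0.01 ]
b1b [0.557 0.256 0.012]
caul [0.448 0.067 0.025]
bed1 [ 0.517 -0.035  0.065]
jawf [ 0.523 -0.223  0.061]
fix [ 0.553 -0.049  0.034]
grip [ 0.478 -0.311  0.219]
turq [0.589 0.08  0.016]
turq2 [0.691 0.09  0.024]
bench [0.313 0.043 0.002]
```

View pics/c1.png

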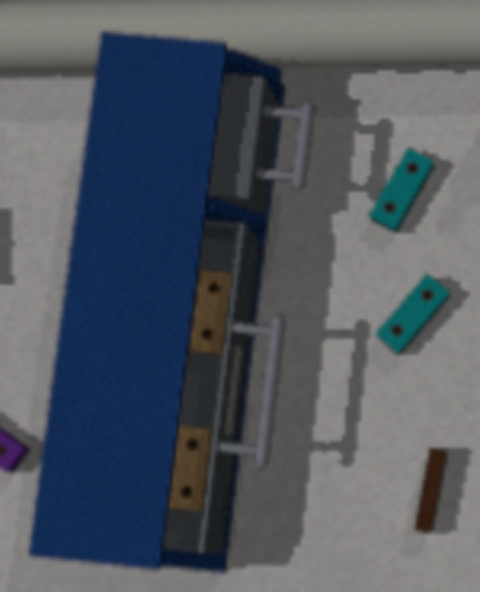

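View pics/c2.png

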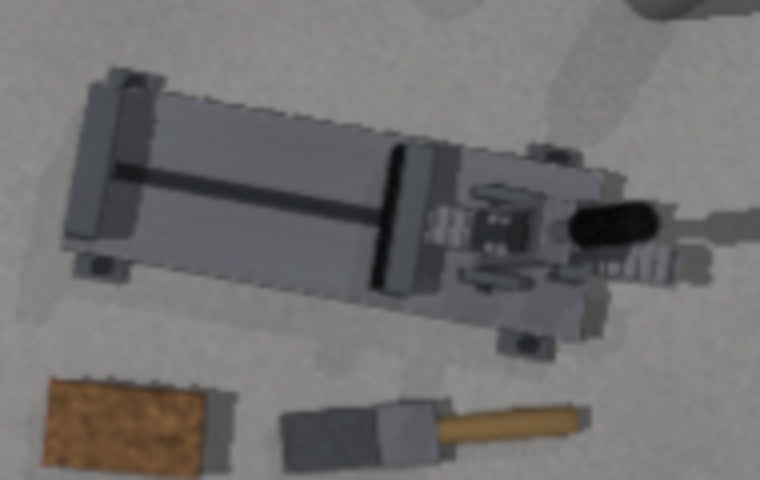

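```bash
python3 - <<'E'
from h import *
for cam in ['top0','side0']:
    s=load(cam); X=cloud(s).reshape(-1,3); 
    ok=~np.isnan(X[:,0]); X=X[ok]; C=s['img'].reshape(-1,3)[ok].astype(int)
    print(cam)
    m=(X[:,0]>.40)&(X[:,0]<.65)&(X[:,1]<0.02)&(X[:,1]>-.42)
    V=X[m]
    b=V[(V[:,2]>.026)&(V[:,2]<.035)]
    print(' bench z',np.median(X[(X[:,0]>.28)&(X[:,0]<.35)&(abs(X[:,1])<.1)&(X[:,2]<.02)][:,2]),' bed z',np.median(b[:,2]))
    r=cv2.minAreaRect(b[:,:2].astype(np.float32)*1000); print(' bed',np.round(r[0],1),np.round(r[1],1),r[2],len(b)); print(np.round(cv2.boxPoints(r)))
    j=V[(V[:,2]>.056)&(V[:,2]<.068)&(V[:,1]>-.08)]
    r=cv2.minAreaRect(j[:,:2].astype(np.float32)*1000); print(' fix',np.round(r[0],1),np.round(r[1],1),r[2],len(j))
    j=V[(V[:,2]>.056)&(V[:,2]<.068)&(V[:,1]<-.1)&(V[:,1]>-.28)]
    r=cv2.minAreaRect(j[:,:2].astype(np.float32)*1000); print(' jaw',np.round(r[0],1),np.round(r[1],1),r[2],len(j))
    # rack top: blue
    m=(C[:,0]>C[:,2]+40)&(C[:,0]>C[:,1]+20)&(X[:,2]>.1)&(X[:,2]<.112)&(X[:,1]>.1)&(X[:,1]<.5)
    r=cv2.minAreaRect(X[m][:,:2].astype(np.float32)*1000); print(' racktop',np.round(r[0],1),np.round(r[1],1),r[2],m.sum(),np.median(X[m][:,2])); print(np.round(cv2.boxPoints(r)))
    # grip: dark, z>.15
    m=(X[:,0]>.40)&(X[:,0]<.56)&(X[:,1]<-.22)&(X[:,1]>-.42)&(X[:,2]>.15)&(C.max(1)<60)
    g=X[m]; print(' grip n',len(g),np.round(g.mean(0),3),np.round(g.min(0),3),np.round(g.max(0),3))
    # caul
    m=(X[:,0]>.40)&(X[:,0]<.5)&(X[:,1]>.03)&(X[:,1]<.1)&(X[:,2]>.018)
    r=cv2.minAreaRect(X[m][:,:2].astype(np.float32)*1000); print(' caul',np.round(r[0],1),np.round(r[1],1),r[2],m.sum(),np.median(X[m][:,2]))
E
```

```text
top0
 bench z -0.0008195732937235992  bed z 0.0295106278954769
 bed [ 526.1 -209.3] [223.  421.4] 3.871037006378174 3641
[[ 401.   -7.]
 [ 429. -427.]
 [ 652. -412.]
 [ 623.    8.]]
 fix [537.9 -30.9] [21.8 95.9] 79.1446533203125 327
 jaw [ 496.7 -246.9] [72.1 94.9] 82.15632629394531 348
 racktop [593.7 291.7] [104.6 407.7] 83.7033462524414 6376 0.10513971485421222
[[385. 262.]
 [791. 217.]
 [802. 321.]
 [397. 366.]]
 grip n 218 [ 0.482 -0.313  0.205] [ 0.47  -0.332  0.158] [ 0.494 -0.3    0.229]
 caul [445.6  69.2] [14.2 67.6] 78.55227661132812 144 0.023229731349077166
side0
 bench z 0.00021613155836578486  bed z 0.030257151470834593
 bed [ 526.2 -207.5] [223.1 419.3] 3.862598180770874 2405
[[ 401.   -6.]
 [ 429. -424.]
 [ 652. -409.]
 [ 623.    9.]]
 fix [537.3 -27.9] [30.1 97.2] 82.39143371582031 311
 jaw [ 494.5 -244.1] [77.5 96.1] 81.047607421875 300
 racktop [592.6 294.7] [105.5 411.5] 83.76154327392578 9011 0.10584040234689912
[[382. 265.]
 [791. 220.]
 [803. 325.]
 [394. 369.]]
 grip n 230 [ 0.482 -0.308  0.198] [ 0.471 -0.327  0.154] [ 0.494 -0.296  0.23 ]
 caul [444.7  71.9] [18.8 67.1] 79.7939453125 187 0.023407462324322052
```

```bash
python3 - <<'E'
from h import *
for cam in ['top0','side0']:
    s=load(cam); X=cloud(s); C=s['img'].astype(int)
    h=X[...,2]
    # bed component
    m=((h>.026)&(h<.034)&(X[...,0]>.4)&(X[...,0]<.65)&(X[...,1]<.03)&(X[...,1]>-.38)).astype(np.uint8)
    n,l,stt,c=cv2.connectedComponentsWithStats(m,connectivity=4)
    i=1+np.argmax(stt[1:,4]); P=X[l==i]
    print(cam,stt[i]); 
    r=cv2.minAreaRect(P[:,:2].astype(np.float32)*1000); print(' bed',np.round(r[0],1),np.round(r[1],1),r[2]); print(np.round(cv2.boxPoints(r)))
    # handle
    r_y=np.array([-.994,.11]); r_x=np.array([.11,.994]); o=np.array([.3807,.234])
    u=(X[...,:2]-o)@(-r_y); v=(X[...,:2]-o)@r_x
    g=(v<-.012)&(v>-.06)&(h>.055)&(h<.09)&(u>0)&(u<.41)
    P=X[g]; U=u[g];Vv=v[g]
    print(' handle pts',g.sum())
    for lo in np.arange(0,.41,.02):
        k=(U>=lo)&(U<lo+.02)
        if k.sum(): print('  u',round(lo,2),k.sum(),'v',np.round([Vv[k].min(),np.median(Vv[k]),Vv[k].max()],3),'z',np.round([P[k][:,2].min(),P[k][:,2].max()],3), 'urange',np.round([U[k].min(),U[k].max()],3))
E
```

```text
top0 [ 320  222  132   64 3122]
 bed [ 508.3 -184.2] [334.  110.6] 78.93343353271484
[[ 422. -337.]
 [ 531. -359.]
 [ 595.  -31.]
 [ 486.  -10.]]
 handle pts 381
  u 0.08 34 v [-0.033 -0.027 -0.014] z [0.07  0.079] urange [0.084 0.1  ]
  u 0.1 40 v [-0.034 -0.028 -0.013] z [0.069 0.079] urange [0.1  0.12]
  u 0.12 36 v [-0.033 -0.028 -0.023] z [0.071 0.081] urange [0.121 0.14 ]
  u 0.14 36 v [-0.033 -0.029 -0.022] z [0.07 0.08] urange [0.141 0.159]
  u 0.16 35 v [-0.033 -0.028 -0.022] z [0.07  0.082] urange [0.161 0.18 ]
  u 0.18 48 v [-0.033 -0.027 -0.012] z [0.068 0.081] urange [0.181 0.2  ]
  u 0.2 6 v [-0.031 -0.027 -0.024] z [0.071 0.077] urange [0.201 0.204]
  u 0.3 36 v [-0.035 -0.028 -0.014] z [0.062 0.076] urange [0.308 0.32 ]
  u 0.32 37 v [-0.035 -0.03  -0.017] z [0.062 0.076] urange [0.32  0.339]
  u 0.34 32 v [-0.035 -0.03  -0.024] z [0.065 0.075] urange [0.341 0.359]
  u 0.36 41 v [-0.034 -0.027 -0.013] z [0.065 0.076] urange [0.36  0.378]
side0 [ 323  202   88   85 2072]
 bed [ 507.3 -182.7] [339.7 112.9] 79.33110046386719
[[ 420. -339.]
 [ 531. -360.]
 [ 594.  -26.]
 [ 483.   -5.]]
 handle pts 485
  u 0.08 52 v [-0.031 -0.024 -0.013] z [0.07  0.081] urange [0.084 0.1  ]
  u 0.1 50 v [-0.031 -0.025 -0.013] z [0.066 0.082] urange [0.1  0.12]
  u 0.12 48 v [-0.033 -0.024 -0.02 ] z [0.067 0.081] urange [0.12 0.14]
  u 0.14 51 v [-0.032 -0.025 -0.019] z [0.067 0.083] urange [0.14 0.16]
  u 0.16 48 v [-0.033 -0.024 -0.02 ] z [0.067 0.082] urange [0.16 0.18]
  u 0.18 59 v [-0.034 -0.023 -0.013] z [0.069 0.08 ] urange [0.181 0.2  ]
  u 0.2 3 v [-0.024 -0.024 -0.023] z [0.068 0.079] urange [0.201 0.202]
  u 0.3 45 v [-0.034 -0.025 -0.013] z [0.066 0.076] urange [0.305 0.32 ]
  u 0.32 43 v [-0.034 -0.026 -0.021] z [0.064 0.077] urange [0.32  0.339]
  u 0.34 41 v [-0.035 -0.027 -0.021] z [0.065 0.078] urange [0.34 0.36]
  u 0.36 45 v [-0.033 -0.024 -0.012] z [0.066 0.076] urange [0.361 0.376]
```

```bash
cat >> h.py <<'E'
from scipy.spatial.transform import Rotation as Rot
a=np.deg2rad(10.9)
VY=np.array([np.sin(a),np.cos(a),0]); VX=np.array([np.cos(a),-np.sin(a),0]); VO=np.array([.5189,-.1292,0])
RX=np.array([.110,.994,0]); RX/=np.linalg.norm(RX); RY=np.array([-RX[1],RX[0],0]); Z=np.array([0,0,1.])
def down(xdir):  # tool pointing down with tool x along xdir
    x=np.array(xdir,float); x/=np.linalg.norm(x); z=-Z; return np.c_[x,np.cross(z,x),z]
def need(p,R=None):
    o=sensors.get_obs(); R0=np.array(o['eef_rot']); d=R0.T@(np.array(p)-o['tool_pos'])*1000
    r=np.zeros(3) if R is None else np.rad2deg(Rot.from_matrix(R0.T@R).as_rotvec())
    print('t',round(float(o['time']),2),'w',round(float(o['width']),4),'F',np.round(o['wrist_force'],1),'need mm',np.round(d,1),'deg',np.round(r,1),'pos',np.round(o['tool_pos'],4))
E
python3 - <<'E'
from h import *
s=load('wrist0'); o=sensors.get_obs(); R0=np.array(o['eef_rot'])
c=-np.array(s['R']).T@s['t']; print('cam in tool',np.round(R0.T@(c-o['tool_pos']),4)); print(np.round(np.array(s['R'])@R0,3)); print(s['intrinsics'],s['dist_coeffs'])
need([.52,.19,.25],down(-RY))
E
```

```text
cam in tool [ 0.0745 -0.     -0.1437]
[[-0.001  1.    -0.   ]
 [-0.956 -0.001 -0.294]
 [-0.294 -0.     0.956]]
[[379.07495727   0.         317.6213658 ]
 [  0.         379.07495727 242.56303348]
 [  0.           0.           1.        ]] [-0.07418958  0.          0.          0.          0.        ]
t 0.15 w 0.0857 F [-1.3  0.5  0.6] need mm [451.5 354.3 -18.9] deg [ 0.1 -0.  -9. ] pos [0.1779 0.6508 0.2306]
```

```bash
python3 -m inch '[44,34,-3,0,0,-1,0.3, 44,34,-3,0,0,-1,0.3, 44,34,-3,0,0,-1,0.3, 44,34,-3,0,0,-1,0.3, 44,34,-3,0,0,-1,0.3, 44,34,-3,0,0,-1,0.3, 44,34,-3,0,0,-1,0.3, 44,34,-3,0,0,-1,0.3, 44,34,-3,0,0,-1,0.3, 20,20,0,0,0,0,0.3,0,0,0,0,0,0,0.3]'; python3 - <<'E'
from h import *
need([.52,.19,.25],down(-RY)); shot('wrist','w1')
E
```

```text
time: 1.52
tool_pos: [0.5335, 0.239, 0.2564]
eef_rot: [[0.995, -0.102, -0.001], [-0.102, -0.995, -0.006], [-0.001, 0.006, -1.0]]
wrist_force: [0.2, 1.1, 0.2]
width: 0.0296
t 1.52 w 0.0296 F [0.2 1.1 0.2] need mm [-8.4 50.1  6.7] deg [0.3 0.  0.4] pos [0.5335 0.239  0.2564]
```

View pics/w1.png

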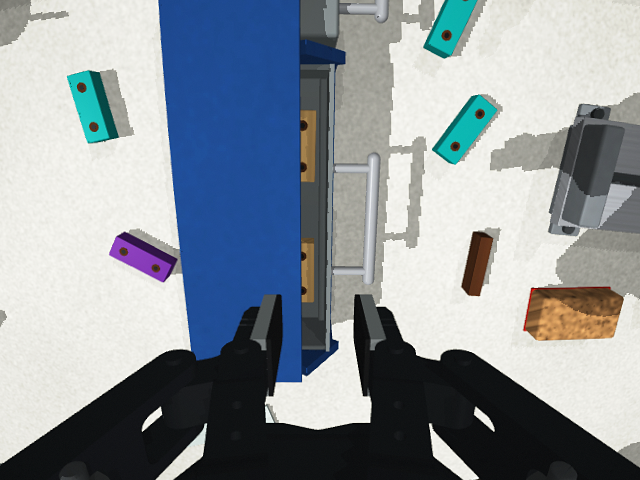

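```bash
python3 - <<'E'
from h import *
s=load('w1'); X=cloud(s)
for v in range(150,300,12):
    row=X[v]; 
    k=[u for u in range(350,390) if row[u,2]>.06]
    if k: print(v,k[0],k[-1],np.round(row[k[len(k)//2]],4), 'tops z',np.round(np.nanmax(row[k[0]:k[-1]+1,2]),4))
# front panel edge and case edge
for v in (120,200,240):
    print([ (u,np.round(X[v,u],3).tolist()) for u in (296,298,302,308,325,330,332,334,336)])
# vice fixed jaw, caul
print('caul',np.round(X[262,478],4),np.round(X[236,483],4),np.round(X[290,473],4))
E
```

```text
162 367 380 [0.5743 0.1868 0.0806] tops z 0.0806
174 367 379 [0.5641 0.1879 0.0779] tops z 0.0791
186 366 378 [0.5541 0.1896 0.0787] tops z 0.0788
198 366 378 [0.5439 0.1903 0.0791] tops z 0.0798
210 365 377 [0.5332 0.1917 0.078 ] tops z 0.0795
222 365 376 [0.5225 0.1924 0.0781] tops z 0.0785
234 364 376 [0.512  0.1941 0.0791] tops z 0.0794
246 364 375 [0.5007 0.1947 0.0785] tops z 0.0793
258 363 374 [0.4894 0.1963 0.0783] tops z 0.0794
270 350 374 [0.4777 0.2032 0.0764] tops z 0.0795
282 363 372 [0.4661 0.1987 0.0785] tops z 0.0789
[(296, [0.614, 0.246, 0.107]), (298, [0.614, 0.245, 0.108]), (302, [0.615, 0.244, 0.037]), (308, [0.614, 0.239, 0.037]), (325, [0.613, 0.223, 0.027]), (330, [0.611, 0.22, 0.079]), (332, [0.611, 0.218, 0.079]), (334, [0.612, 0.213, -0.0]), (336, [0.612, 0.211, 0.002])]
[(296, [0.554, 0.253, 0.107]), (298, [0.554, 0.252, 0.107]), (302, [0.537, 0.254, 0.017]), (308, [0.536, 0.248, 0.017]), (325, [0.536, 0.23, 0.025]), (330, [0.546, 0.226, 0.08]), (332, [0.532, 0.223, 0.007]), (334, [0.53, 0.221, 0.002]), (336, [0.53, 0.218, 0.0])]
[(296, [0.522, 0.257, 0.108]), (298, [0.521, 0.256, 0.107]), (302, [0.498, 0.258, 0.03]), (308, [0.498, 0.252, 0.03]), (325, [0.496, 0.234, 0.032]), (330, [0.51, 0.23, 0.079]), (332, [0.486, 0.227, 0.002]), (334, [0.486, 0.225, 0.002]), (336, [0.486, 0.222, 0.001])]
caul [0.4531 0.0743 0.0263] [0.4808 0.0686 0.0238] [0.4201 0.0784 0.0248]
```

```bash
python3 -m inch '[-7,48,40,0.3,0,0.4,0.35,0,0,60,0,0,0,0.35,0,0,0,0,0,0,0.35]'; python3 - <<'E'
from h import *
need([.522,.1906,.054],down(-RY))
E
```

```text
time: 1.95
tool_pos: [0.5202, 0.1947, 0.1565]
eef_rot: [[0.994, -0.106, 0.001], [-0.106, -0.994, 0.001], [0.0, -0.001, -1.0]]
wrist_force: [0.3, 0.2, 1.3]
width: 0.0277
t 1.95 w 0.0277 F [0.3 0.2 1.3] need mm [  2.2   4.  102.5] deg [-0.1 -0.   0.2] pos [0.5202 0.1947 0.1565]
```

```bash
python3 -m inch '[2,4,40,0,0,0,0.35,0,0,30,0,0,0,0.35,0,0,22,0,0,0,0.35,0,0,0,0,0,0,0.35]'; python3 - <<'E'
from h import *
need([.522,.1906,.054],down(-RY)); shot('wrist','w2')
E
```

```text
time: 2.45
tool_pos: [0.527, 0.1981, 0.0722]
eef_rot: [[0.995, -0.098, 0.011], [-0.098, -0.995, 0.006], [0.01, -0.007, -1.0]]
wrist_force: [-0.6, -0.0, -0.2]
width: 0.0279
t 2.45 w 0.0279 F [-0.6 -0.  -0.2] need mm [-4.5  8.1 18.1] deg [-0.4 -0.6  0.7] pos [0.527  0.1981 0.0722]
```

View pics/w2.png

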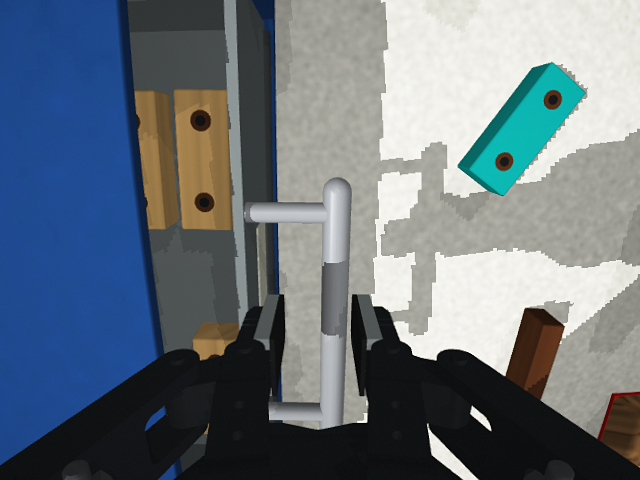

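```bash
python3 -m inch '[-4,8,0,-0.4,-0.6,0.6,0.35,0,0,0,0,0,0,0.35]'; python3 - <<'E'
from h import *
need([.522,.1906,.054],down(-RY))
E
```

```text
time: 2.75
tool_pos: [0.5244, 0.1925, 0.0768]
eef_rot: [[0.994, -0.108, 0.005], [-0.108, -0.994, 0.004], [0.005, -0.004, -1.0]]
wrist_force: [0.4, 0.1, -1.0]
width: 0.0278
t 2.75 w 0.0278 F [ 0.4  0.1 -1. ] need mm [-2.3  2.2 22.8] deg [-0.2 -0.3  0.1] pos [0.5244 0.1925 0.0768]
```

```bash
python3 -m inch '[-2,2,20,-0.2,-0.3,0,0.35,0,0,4,0,0,0,0.35]'; python3 - <<'E'
from h import *
need([.522,.1906,.054],down(-RY))
E
```

```text
time: 3.0
tool_pos: [0.523, 0.1911, 0.0535]
eef_rot: [[0.994, -0.108, 0.002], [-0.108, -0.994, 0.003], [0.001, -0.003, -1.0]]
wrist_force: [-0.0, 1.3, -0.2]
width: 0.0273
t 3.0 w 0.0273 F [-0.   1.3 -0.2] need mm [-0.9  0.6 -0.5] deg [-0.2 -0.1  0.1] pos [0.523  0.1911 0.0535]
```

```bash
python3 -m inch '[0,-1,0,0,0,0,1,0,0,0,0,0,0,1,0,0,0,0,0,0,1]'; python3 - <<'E'
from h import *
st()
E
```

```text
time: 3.38
tool_pos: [0.523, 0.1918, 0.0534]
eef_rot: [[0.994, -0.108, 0.001], [-0.108, -0.994, 0.001], [0.001, -0.001, -1.0]]
wrist_force: [0.0, 0.1, -1.5]
width: 0.0089
t 3.38 pos [0.523  0.1918 0.0534] w 0.0089 F [ 0.   0.1 -1.5]
[[ 0.994 -0.108  0.001]
 [-0.108 -0.994  0.001]
 [ 0.001 -0.001 -1.   ]]
[ 0.703  0.348 -0.468 -0.001 -0.753  0.761]
```

```bash
python3 -m inch '[0,3.5,3.2,5,0,0,1,0,3.5,3.2,5,0,0,1,0,3.5,3.2,5,0,0,1]'; python3 - <<'E'
from h import *
st(); shot('side','s1')
E
```

```text
time: 3.75
tool_pos: [0.5223, 0.1851, 0.0455]
eef_rot: [[0.995, -0.097, 0.031], [-0.102, -0.958, 0.267], [0.004, -0.268, -0.963]]
wrist_force: [-5.6, -3.1, 6.3]
width: 0.0089
t 3.75 pos [0.5223 0.1851 0.0455] w 0.0089 F [-5.6 -3.1  6.3]
[[ 0.995 -0.097  0.031]
 [-0.102 -0.958  0.267]
 [ 0.004 -0.268 -0.963]]
[ 0.522  0.323 -0.428 -0.348 -0.685  1.203]
```

View pics/s1.png

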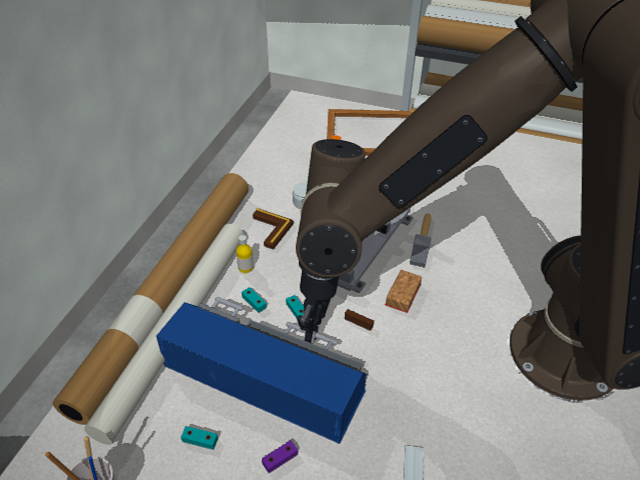

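```bash
python3 -m inch '[0,4,3.4,5,0,0,1,0,4,3.4,5,0,0,1,0,4,3.4,5,0,0,1,0,4,3.4,4,0,0,1]'; python3 - <<'E'
from h import *
o=st(); g=o['tool_pos']-.019*np.array(o['eef_rot'])[:,2]; print(g)
E
```

```text
time: 4.3
tool_pos: [0.5213, 0.1762, 0.0291]
eef_rot: [[0.995, -0.077, 0.063], [-0.099, -0.812, 0.575], [0.007, -0.579, -0.816]]
wrist_force: [-6.5, -2.4, 4.4]
width: 0.0089
t 4.3 pos [0.5213 0.1762 0.0291] w 0.0089 F [-6.5 -2.4  4.4]
[[ 0.995 -0.077  0.063]
 [-0.099 -0.812  0.575]
 [ 0.007 -0.579 -0.816]]
[ 0.18   0.405 -0.334 -0.845 -0.835  1.881]
[0.52013686 0.16526324 0.04456396]
```

```bash
python3 -m inch '[0,4,4,4,0,0,1,0,4,4,3,0,0,1]'; python3 - <<'E'
from h import *
o=st(); g=o['tool_pos']-.019*np.array(o['eef_rot'])[:,2]; print(g)
E
```

```text
time: 4.55
tool_pos: [0.5211, 0.1742, 0.0211]
eef_rot: [[0.995, -0.066, 0.07], [-0.096, -0.732, 0.675], [0.007, -0.679, -0.734]]
wrist_force: [-13.4, -11.7, 53.1]
width: 0.0087
t 4.55 pos [0.5211 0.1742 0.0211] w 0.0087 F [-13.4 -11.7  53.1]
[[ 0.995 -0.066  0.07 ]
 [-0.096 -0.732  0.675]
 [ 0.007 -0.679 -0.734]]
[ 0.058  0.47  -0.31  -0.984 -0.934  2.093]
[0.51973484 0.16135614 0.03509873]
```

```bash
python3 -m inch '[0,0,-1,0,0,0,0.5,0,0,0,0,0,0,0.5]'; python3 - <<'E'
from h import *
o=st()
E
```

```text
time: 4.8
tool_pos: [0.5217, 0.172, 0.0218]
eef_rot: [[0.995, -0.068, 0.071], [-0.098, -0.731, 0.675], [0.006, -0.678, -0.735]]
wrist_force: [-0.0, 0.1, -0.3]
width: 0.0215
t 4.8 pos [0.5217 0.172  0.0218] w 0.0215 F [-0.   0.1 -0.3]
[[ 0.995 -0.068  0.071]
 [-0.098 -0.731  0.675]
 [ 0.006 -0.678 -0.735]]
[ 0.054  0.47  -0.309 -0.982 -0.937  2.09 ]
```

```bash
python3 -m inch '[0,0,-20,0,0,0,0.5,0,0,-30,0,0,0,0.3,0,0,-45,0,0,0,-0.3,-30,0,-45,0,0,0,-0.7,-40,-20,-10,-2,0,0,-0.7,0,0,0,0,0,0,-0.7]'; python3 - <<'E'
from h import *
o=st(); shot('wrist','w3')
E
```

```text
time: 5.55
tool_pos: [0.44, 0.0865, 0.1524]
eef_rot: [[0.995, -0.068, 0.067], [-0.095, -0.761, 0.642], [0.007, -0.645, -0.764]]
wrist_force: [-0.1, 0.5, 0.0]
width: 0.0727
t 5.55 pos [0.44   0.0865 0.1524] w 0.0727 F [-0.1  0.5  0. ]
[[ 0.995 -0.068  0.067]
 [-0.095 -0.761  0.642]
 [ 0.007 -0.645 -0.764]]
[-0.044  0.157 -0.383 -0.792 -1.131  1.912]
```

View pics/w3.png

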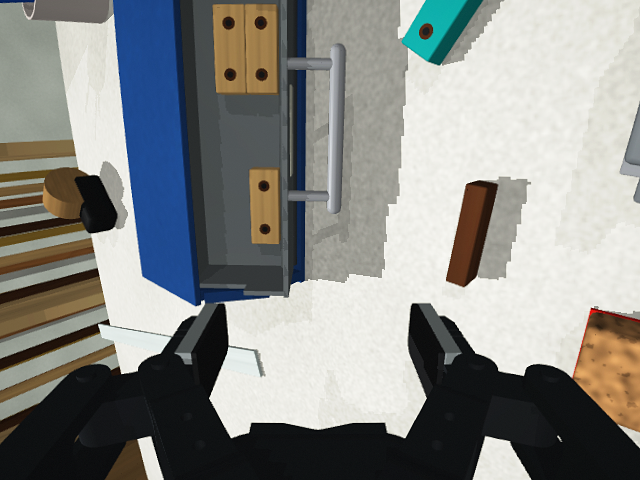

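```bash
cat >> h.py <<'E'
def beech(s,lo=(8,60,80),hi=(24,200,255)):
    hsv=cv2.cvtColor(s['img'],cv2.COLOR_BGR2HSV)
    return cv2.inRange(hsv,lo,hi)
E
python3 - <<'E'
from h import *
s=load('w3'); X=cloud(s)
hsv=cv2.cvtColor(s['img'],cv2.COLOR_BGR2HSV)
print(hsv[50,230],hsv[200,275],hsv[220,265],hsv[180,262])
m=beech(s); m[:, :200]=0; m[260:]=0; m[:,290:]=0
n,l,q,c=cv2.connectedComponentsWithStats(m)
for i in range(1,n):
    if q[i][4]>200: print(q[i],np.round(c[i],1))
# plane of block tops
P=X[(m>0)]; P=P[~np.isnan(P[:,0])]
cen=P.mean(0); U,S,Vt=np.linalg.svd(P-cen); nrm=Vt[2]*np.sign(Vt[2][2]); print('normal',nrm,'tilt',np.arccos(nrm[2]),'res',np.std((P-cen)@nrm))
# floor
F=X[120:160,210:240].reshape(-1,3); F=F[~np.isnan(F[:,0])]; c2=F.mean(0); n2=np.linalg.svd(F-c2)[2][2]; n2*=np.sign(n2[2]); print('floor n',n2,'tilt',np.arccos(n2[2]),'height of tops above floor',(cen-c2)@n2, np.std((F-c2)@n2))
E
```

```text
[ 18 136 161] [ 18 135 164] [ 18 134 166] [ 16 145 111]
[ 212    4   67   91 5347] [245.4  48.7]
[ 249  167   31   77 2119] [264.5 204.5]
normal [-0.07179902 -0.63940828  0.76550765] tilt 0.6989663915752925 res 0.002232236333579241
floor n [-0.06979087 -0.63739783  0.76736774] tilt 0.6960704857216724 height of tops above floor 0.019471096051997393 0.0007662834772973353
```

```bash
cat >> h.py <<'E'
th=0.70
BZ=np.cos(th)*Z-np.sin(th)*RX; BX=np.cos(th)*RX+np.sin(th)*Z; BY=RY
BR=np.c_[-BY,-BX,-BZ]   # tool orientation for bin picking: x=-BY ; y=-BX ; z=-BZ
def toolR(yaxis,zaxis): return np.c_[np.cross(yaxis,zaxis),yaxis,zaxis]
E
python3 - <<'E'
from h import *
s=load('w3'); X=cloud(s); m=beech(s); m[:, :200]=0; m[260:]=0; m[:,290:]=0
n,l,q,c=cv2.connectedComponentsWithStats(m)
for i in range(1,n):
    if q[i][4]<200: continue
    M=cv2.morphologyEx((l==i).astype(np.uint8),cv2.MORPH_CLOSE,np.ones((9,9)))
    P=X[M>0]; P=P[~np.isnan(P[:,0])]
    zz=P@BZ; k=abs(zz-np.median(zz))<.004; P=P[k]
    Q=np.c_[P@BX,P@BY]*1000
    r=cv2.minAreaRect(Q.astype(np.float32)); print(np.round(r[0],1),np.round(r[1],1),r[2],'ext BX',Q[:,0].min().round(1),Q[:,0].max().round(1),'BY',Q[:,1].min().round(1),Q[:,1].max().round(1),'topz',(np.median(zz)*1000).round(1))
    ctr=BX*r[0][0]/1000+BY*r[0][1]/1000+BZ*np.median(zz); print('top centre world',ctr.round(4))
E
```

```text
[ 261.2 -560.6] [50.5 66.5] 0.4336824417114258 ext BX 236.0 286.6 BY -593.9 -527.2 topz -148.6
top centre world [0.5897 0.2321 0.0546]
[ 248.8 -434. ] [25.3 66.3] 0.0700090304017067 ext BX 236.1 261.4 BY -467.2 -400.8 topz -148.5
top centre world [0.4628 0.2365 0.0467]
```

```bash
python3 - <<'E'
from h import *
for f in ['w3']:
    s=load(f); X=cloud(s); o=sensors.get_obs(); R0=np.array(o['eef_rot']); T=((X-o['tool_pos'])@R0)*1000
    D=s['range_z']
    for (u0,u1) in ((150,235),(400,490)):
        A=T[295:420,u0:u1].reshape(-1,3); A=A[~np.isnan(A[:,0])]; A=A[(A[:,2]<20)&(abs(A[:,1])<75)]
        print(len(A),'x',A[:,0].min().round(1),A[:,0].max().round(1),'y',A[:,1].min().round(1),A[:,1].max().round(1),'zmax',A[:,2].max().round(1))
        for z0 in range(-60,5,5):
            k=A[(A[:,2]>=z0)&(A[:,2]<z0+5)]
            if len(k): print(z0,len(k),'x',k[:,0].min().round(1),k[:,0].max().round(1),'y',k[:,1].min().round(1),k[:,1].max().round(1))
print('near target', end=' ')
p=BX*.2495+BY*-.434+BZ*-.172
R=toolR(BY,-BZ)
need(p,R); need(p+.08*BZ,R)
E
```

```text
6765 x -13.3 16.7 y -52.5 -21.8 zmax -9.3
-60 492 x 9.3 13.2 y -48.4 -35.3
-55 260 x 3.0 12.7 y -50.6 -38.7
-50 578 x -2.9 10.9 y -49.4 -37.2
-45 495 x -12.1 10.3 y -51.9 -37.3
-40 544 x -12.6 10.4 y -52.5 -37.3
-35 498 x -12.5 10.5 y -51.7 -37.3
-30 455 x -12.2 10.4 y -51.8 -37.5
-25 419 x -13.3 10.5 y -51.5 -37.5
-20 337 x -12.8 10.2 y -51.1 -37.4
-15 170 x -12.5 9.6 y -43.9 -37.5
-10 9 x -9.0 3.1 y -38.1 -37.9
6999 x -13.3 16.9 y 18.5 48.5 zmax -9.2
-60 558 x 9.4 12.9 y 32.3 46.2
-55 284 x 4.4 12.6 y 35.6 47.7
-50 577 x -3.9 10.8 y 34.2 46.0
-45 467 x -11.7 10.2 y 34.1 48.2
-40 565 x -12.4 10.2 y 34.1 48.2
-35 489 x -12.5 10.6 y 34.3 48.3
-30 465 x -12.6 10.3 y 34.1 48.5
-25 405 x -13.3 10.3 y 34.1 48.4
-20 343 x -13.1 10.1 y 34.1 47.8
-15 174 x -12.4 9.5 y 34.1 40.9
-10 10 x -9.0 3.1 y 34.5 34.8
near target t 5.6 w 0.0725 F [0.3 0.7 0.6] need mm [  6.9 -48.8 201.5] deg [ 0.1  0.3 90.9] pos [0.441  0.0862 0.1516]
t 5.6 w 0.0725 F [0.3 0.7 0.6] need mm [  6.5 -49.  121.5] deg [ 0.1  0.3 90.9] pos [0.441  0.0862 0.1516]
```

```bash
python3 -m inch '[0,0,0,0,0,10.2,-0.73,0,0,0,0,0,10.2,-0.73,0,0,0,0,0,10.2,-0.73,0,0,0,0,0,10.2,-0.73,0,0,0,0,0,10.2,-0.73,0,0,0,0,0,10.2,-0.73,0,0,0,0,0,10.2,-0.73,0,0,0,0,0,10.2,-0.73,0,0,0,0,0,5,-0.73]'; python3 - <<'E'
from h import *
p=BX*.248+BY*-.435+BZ*-.172
R=toolR(BY,-BZ)
need(p+.08*BZ,R); print(sensors.get_obs()['joint_pos'])
E
```

```text
time: 6.72
tool_pos: [0.444, 0.0835, 0.1485]
eef_rot: [[-0.06, -0.997, 0.058], [-0.765, 0.083, 0.638], [-0.641, -0.006, -0.768]]
wrist_force: [-0.4, 0.1, 0.2]
width: 0.0737
t 6.72 w 0.0737 F [-0.4  0.1  0.2] need mm [-52.   -5.7 120.4] deg [ 0.7 -0.3  1.4] pos [0.444  0.0835 0.1485]
[-0.04457793  0.17186685 -0.37374053 -0.78450348 -1.13351423  0.34965898]
```

```bash
python3 -m inch '[-26,-3,40,0.7,-0.3,1.4,-0.73,-26,-3,40,0,0,0,-0.73,0,0,30,0,0,0,-0.73,0,0,5,0,0,0,-0.73]'; python3 - <<'E'
from h import *
p=BX*.248+BY*-.435+BZ*-.172
R=toolR(BY,-BZ)
need(p,R); shot('wrist','w4')
E
```

```text
time: 7.22
tool_pos: [0.4645, 0.1976, 0.0908]
eef_rot: [[-0.088, -0.994, 0.069], [-0.762, 0.112, 0.638], [-0.642, 0.003, -0.767]]
wrist_force: [0.5, -0.4, 1.3]
width: 0.0738
t 7.22 w 0.0738 F [ 0.5 -0.4  1.3] need mm [-0.4  4.8 82.1] deg [ 0.1 -0.2 -0.2] pos [0.4645 0.1976 0.0908]
```

View pics/w4.png

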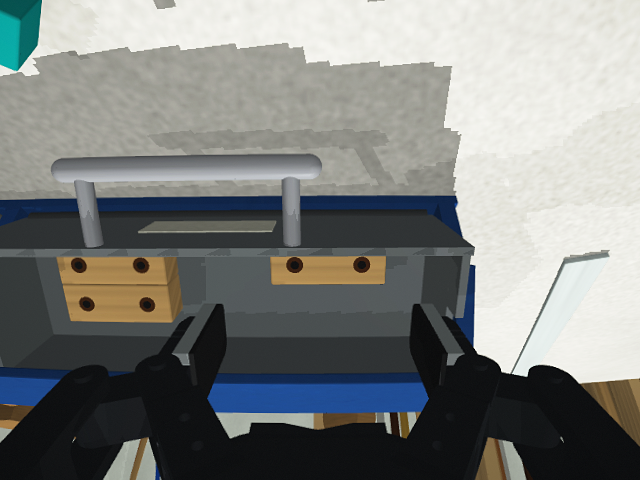

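```bash
cat >> h.py <<'E'
def blocks_in_tool(s,zspan=.004,box=None):
    o=sensors.get_obs(); R0=np.array(o['eef_rot']); X=cloud(s); T=((X-o['tool_pos'])@R0)*1000
    m=beech(s)
    if box: mm=np.zeros_like(m); mm[box[1]:box[3],box[0]:box[2]]=m[box[1]:box[3],box[0]:box[2]]; m=mm
    n,l,q,c=cv2.connectedComponentsWithStats(m)
    for i in range(1,n):
        if q[i][4]<400: continue
        M=cv2.morphologyEx((l==i).astype(np.uint8),cv2.MORPH_CLOSE,np.ones((9,9)))
        P=T[M>0]; P=P[~np.isnan(P[:,0])]; zz=np.percentile(P[:,2],30); P=P[abs(P[:,2]-zz)<4]
        r=cv2.minAreaRect(P[:,:2].astype(np.float32)); print('block px',q[i],'tool xy',np.round(r[0],1),np.round(r[1],1),round(r[2],1),'top z',round(float(np.median(P[:,2])),1))
    for sg in (-1,1):
        k=(T[...,2]>-30)&(T[...,2]<-15)&(sg*T[...,1]>10)&(sg*T[...,1]<60)&(abs(T[...,0])<14); A=T[k]; 
        if len(A): print('finger',sg,'x',np.percentile(A[:,0],[2,98]).round(1),'y',np.percentile(A[:,1],[2,98]).round(1))
E
python3 - <<'E'
from h import *
s=load('w4'); blocks_in_tool(s,box=(0,250,480,330))
E
```

```text
block px [  56  257  127   66 6891] tool xy [ -17.3 -120.3] [43.  67.4] 0.2 top z 58.8
block px [ 270  256  116   29 2874] tool xy [-4.3  6.6] [66.  17.7] 89.2 top z 58.8
finger -1 x [-10.7  10.8] y [-49.1 -35.8]
finger 1 x [-10.7  10.7] y [37.4 50.7]
```

```bash
python3 -m inch '[-0.5,5,35,0,0,0,-0.73,0,0.5,30,0,0,0,-0.73,0,0,10,0,0,0,-0.73]'; python3 - <<'E'
from h import *
p=BX*.248+BY*-.4345+BZ*-.172
R=toolR(BY,-BZ)
need(p,R); shot('wrist','w5')
E
```

```text
time: 7.65
tool_pos: [0.4677, 0.2451, 0.0347]
eef_rot: [[-0.085, -0.994, 0.074], [-0.762, 0.112, 0.638], [-0.642, -0.002, -0.767]]
wrist_force: [0.4, -0.7, 0.4]
width: 0.0742
t 7.65 w 0.0742 F [ 0.4 -0.7  0.4] need mm [0.  3.5 8.4] deg [-0.2 -0.2 -0. ] pos [0.4677 0.2451 0.0347]
```

View pics/w5.png

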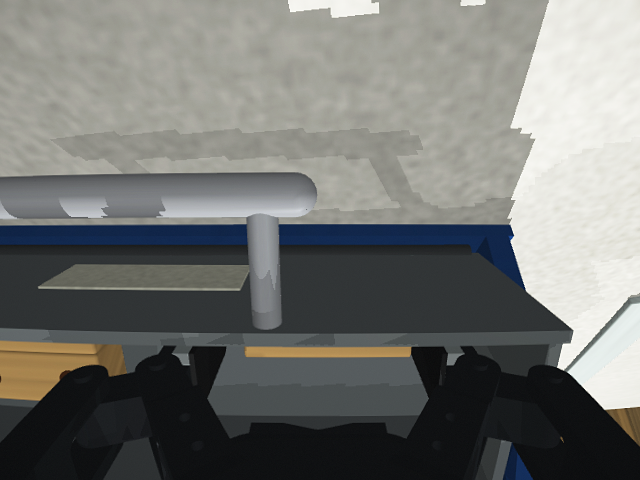

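```bash
python3 -m inch '[0,4,0,0,0,0,-0.73,0,1,8,0,0,0,-0.73]'; python3 - <<'E'
from h import *
p=BX*.248+BY*-.4345+BZ*-.172
R=toolR(BY,-BZ)
need(p,R)
E
```

```text
time: 7.95
tool_pos: [0.4643, 0.25, 0.0297]
eef_rot: [[-0.084, -0.994, 0.076], [-0.762, 0.113, 0.638], [-0.642, -0.004, -0.766]]
wrist_force: [-0.3, 0.1, 0.7]
width: 0.0739
t 7.95 w 0.0739 F [-0.3  0.1  0.7] need mm [ 0.2 -0.5  1.7] deg [-0.3 -0.1  0. ] pos [0.4643 0.25   0.0297]
```

```bash
python3 -m inch '[0,-0.5,1,0,0,0,-0.3,0,0,0,0,0,0,-0.3,0,0,0,0,0,0,-0.3]'; python3 - <<'E'
from h import *
p=BX*.248+BY*-.4345+BZ*-.172
R=toolR(BY,-BZ)
need(p,R)
E
```

```text
time: 8.32
tool_pos: [0.4649, 0.2502, 0.0299]
eef_rot: [[-0.083, -0.994, 0.076], [-0.761, 0.113, 0.638], [-0.643, -0.005, -0.766]]
wrist_force: [-0.3, -0.3, -0.4]
width: 0.0647
t 8.32 w 0.0647 F [-0.3 -0.3 -0.4] need mm [0.5 0.1 1.7] deg [-0.3 -0.1  0. ] pos [0.4649 0.2502 0.0299]
```

```bash
python3 -m inch '[0,0,-20,0,0,0,0.2,0,0,-40,0,0,0,0.2,0,0,-50,0,0,0,0.2]'; python3 - <<'E'
from h import *
VO=np.array([.5189,-.1292,0])
Rv=toolR(-VX,-Z)
p=VO+VY*.0755+Z*.12
need(p,Rv); print(sensors.get_obs()['joint_pos'])
E
```

```text
time: 8.7
tool_pos: [0.4548, 0.1776, 0.1151]
eef_rot: [[-0.085, -0.994, 0.071], [-0.763, 0.111, 0.637], [-0.641, 0.0, -0.768]]
wrist_force: [0.8, 0.8, -0.1]
width: 0.0646
t 8.7 w 0.0646 F [ 0.8  0.8 -0.1] need mm [ 167.7 -103.8 -146.4] deg [ 1.6 39.8  4.3] pos [0.4548 0.1776 0.1151]
[ 0.15334787  0.20033416 -0.41538346 -0.86232671 -0.95193584  0.25569151]
```

```bash
python3 -m inch '[20,-20,-30,0.4,10,1,0.2,20,-20,-20,0.4,10,1,0.2,30,-20,-10,0.4,10,1,0.2,40,-20,0,0.4,9,1,0.2,40,-15,0,0,0,0,0.2]'; python3 - <<'E'
from h import *
VO=np.array([.5189,-.1292,0])
Rv=toolR(-VX,-Z)
p=VO+VY*.0755+Z*.12
need(p,Rv); print(sensors.get_obs()['joint_pos'])
E
```

```text
time: 9.32
tool_pos: [0.5269, -0.0188, 0.1389]
eef_rot: [[-0.195, -0.981, 0.02], [-0.981, 0.195, -0.009], [0.004, -0.021, -1.0]]
wrist_force: [0.7, -0.2, -0.3]
width: 0.0648
t 9.32 w 0.0648 F [ 0.7 -0.2 -0.3] need mm [ 34.2 -12.8  19.3] deg [-1.2 -0.3 -0.4] pos [ 0.5269 -0.0188  0.1389]
[ 0.34786527  0.18698653 -0.46345931  0.01893478 -0.90436918 -0.55589877]
```

```bash
python3 -m inch '[10,-12,0,-1.2,-0.3,-0.4,0.2,0,0,0,0,0,0,0.2]';  python3 - <<'E'
from h import *
o=st(); shot('wrist','w6')
E
```

```text
time: 9.57
tool_pos: [0.5367, -0.0343, 0.1412]
eef_rot: [[-0.191, -0.982, 0.002], [-0.982, 0.191, -0.001], [0.001, -0.002, -1.0]]
wrist_force: [-0.1, -0.3, 0.2]
width: 0.0646
t 9.57 pos [ 0.5367 -0.0343  0.1412] w 0.0646 F [-0.1 -0.3  0.2]
[[-0.191 -0.982  0.002]
 [-0.982  0.191 -0.001]
 [ 0.001 -0.002 -1.   ]]
[ 0.302  0.212 -0.417  0.002 -0.94  -0.496]
```

View pics/w6.png

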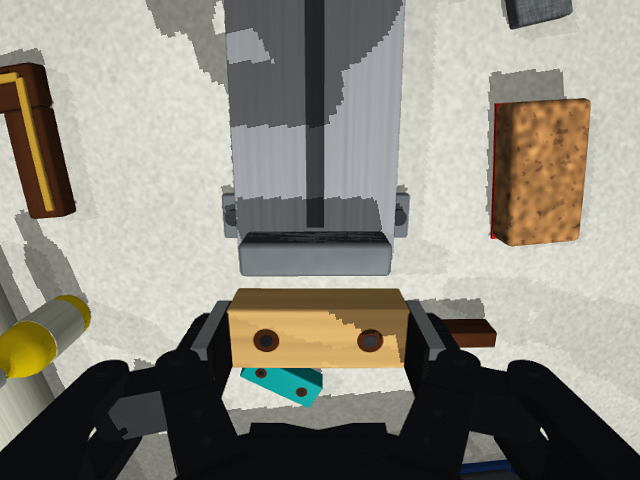

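```bash
cat >> h.py <<'E'
def toolcloud(s):
    o=sensors.get_obs(); R0=np.array(o['eef_rot']); return ((cloud(s)-o['tool_pos'])@R0)*1000, o
E
python3 - <<'E'
from h import *
s=load('w6'); T,o=toolcloud(s); zb=(o['tool_pos'][2])*1000
H=zb-T[...,2]
for nm,lo,hi,x0,x1 in (('bed',26,34,10,140),('fixjaw',58,66,-40,40)):
    m=((H>lo)&(H<hi)&(abs(T[...,1])<75)&(T[...,0]>x0)&(T[...,0]<x1)).astype(np.uint8)
    n,l,q,c=cv2.connectedComponentsWithStats(m); i=1+np.argmax(q[1:,4]); P=T[l==i]
    r=cv2.minAreaRect(P[:,:2].astype(np.float32)); print(nm,np.round(r[0],1),np.round(r[1],1),round(r[2],2),'H',np.median(H[l==i]).round(1),'x',np.percentile(P[:,0],[1,99]).round(1),'y',np.percentile(P[:,1],[1,99]).round(1))
    if nm=='bed':
        # edges fit per x slices
        E=[]
        for x in range(20,130,10):
            k=P[abs(P[:,0]-x)<5]
            if len(k)>50: E.append((x,k[:,1].min(),k[:,1].max()))
        E=np.array(E); print(np.round(E,1)); print(np.polyfit(E[:,0],E[:,1:].mean(1),1))
blocks_in_tool(s,box=(200,280,430,375))
E
```

```text
bed [75.  -1.9] [130.  110.8] 0.0 H 31.1 x [ 11.7 138.9] y [-55.6  51.7]
[[ 20.  -57.3  53.3]
 [ 30.  -56.6  53.1]
 [ 40.  -56.8  53.2]
 [ 50.  -56.9  53.5]
 [ 60.  -56.8  53.1]
 [ 70.  -57.1  52.5]
 [ 80.  -57.1  52.8]
 [ 90.  -57.2  53.1]
 [100.  -56.9  53.2]
 [110.  -57.2  53.2]
 [120.  -57.2  53. ]]
[-0.00186605 -1.82764795]
fixjaw [-4.5 -2.2] [96.3 21.7] 89.99 H 62.9 x [-14.9   6. ] y [-48.6  44.5]
block px [  227   288   183    80 12961] tool xy [0.9 0.2] [66.1 26.1] 89.6 top z -22.6
finger -1 x [-10.7  13.1] y [-43.9 -10.5]
finger 1 x [-10.7  13.2] y [10.5 43.8]
```

```bash
python3 - <<'E'
from h import *
o=sensors.get_obs(); R0=np.array(o['eef_rot'])
f=o['tool_pos']+R0@np.array([.00635,-.00205,0]); 
a=np.deg2rad(11.0); vy=np.array([np.sin(a),np.cos(a),0]); print('face',f,'VO',f-vy*.09, 'old', VO)
E
sed -i 's/^a=np.deg2rad(10.9)/a=np.deg2rad(11.0)/' h.py
```

```text
face [ 0.5368599  -0.04062784  0.14115831] VO [ 0.51968709 -0.12897428  0.14115831] old [ 0.5189 -0.1292  0.    ]
```

```bash
sed -i 's/VO=np.array(\[.5189,-.1292,0\])/VO=np.array([.5197,-.1290,0]); /' h.py; cat >> h.py <<'E'
RV=toolR(-VX,-Z)
def vt(xv,yv,z): return VO+VX*xv/1000+VY*yv/1000+Z*z/1000
E
python3 -m inch '[20,-2,30,0,0,0,0.2,0,0,0,0,0,0,0.2]';  python3 - <<'E'
from h import *
need(vt(0.2,76.4,28.5),RV)
E
```

```text
time: 9.88
tool_pos: [0.5337, -0.0543, 0.1121]
eef_rot: [[-0.192, -0.981, 0.004], [-0.981, 0.192, -0.001], [0.0, -0.004, -1.0]]
wrist_force: [-0.7, 0.5, 0.1]
width: 0.0646
t 9.88 w 0.0646 F [-0.7  0.5  0.1] need mm [-0.4 -0.3 83.6] deg [-0.3 -0.  -0.1] pos [ 0.5337 -0.0543  0.1121]
```

```bash
python3 -m inch '[-0.4,-0.3,30,-0.3,0,0,0.2,0,0,25,0,0,0,0.2,0,0,15,0,0,0,0.2]';  python3 - <<'E'
from h import *
need(vt(0.2,76.4,28.5),RV)
E
```

```text
time: 10.25
tool_pos: [0.5369, -0.0526, 0.0457]
eef_rot: [[-0.191, -0.982, 0.007], [-0.982, 0.191, -0.0], [-0.001, -0.007, -1.0]]
wrist_force: [-0.3, -5.5, 2.1]
width: 0.0644
t 10.25 w 0.0644 F [-0.3 -5.5  2.1] need mm [ 1.9  2.2 17.2] deg [-0.4  0.1 -0. ] pos [ 0.5369 -0.0526  0.0457]
```

```bash
python3 -m inch '[2.5,2.2,0,-0.4,0,0,0.2,0,0,10,0,0,0,0.2]';  python3 - <<'E'
from h import *
need(vt(0.2,76.4,28.5),RV)
E
```

```text
time: 10.5
tool_pos: [0.5351, -0.0539, 0.0369]
eef_rot: [[-0.19, -0.982, 0.002], [-0.982, 0.19, 0.001], [-0.002, -0.002, -1.0]]
wrist_force: [0.6, 0.9, -0.5]
width: 0.0643
t 10.5 w 0.0643 F [ 0.6  0.9 -0.5] need mm [0.3 0.6 8.4] deg [-0.1  0.1  0. ] pos [ 0.5351 -0.0539  0.0369]
```

```bash
python3 -m inch '[0.3,0.6,6,0,0,0,0.2,0,0,1.5,0,0,0,0.2]';  python3 - <<'E'
from h import *
need(vt(0.2,76.4,28.5),RV)
E
```

```text
time: 10.75
tool_pos: [0.5347, -0.0539, 0.0292]
eef_rot: [[-0.191, -0.982, 0.003], [-0.982, 0.191, 0.002], [-0.002, -0.003, -1.0]]
wrist_force: [0.3, 0.5, 0.1]
width: 0.0651
t 10.75 w 0.0651 F [0.3 0.5 0.1] need mm [0.2 0.2 0.7] deg [-0.2  0.1  0. ] pos [ 0.5347 -0.0539  0.0292]
```

```bash
python3 -m inch '[0.2,0.2,1,0,0,0,0.2]';  python3 - <<'E'
from h import *
need(vt(0.2,76.4,28.5),RV)
E
```

```text
time: 10.88
tool_pos: [0.5347, -0.0539, 0.0285]
eef_rot: [[-0.19, -0.982, 0.004], [-0.982, 0.19, 0.002], [-0.002, -0.003, -1.0]]
wrist_force: [-4.6, 3.6, 12.4]
width: 0.0645
t 10.88 w 0.0645 F [-4.6  3.6 12.4] need mm [0.2 0.2 0. ] deg [-0.2  0.1  0. ] pos [ 0.5347 -0.0539  0.0285]
```

Contact with the bed at 12 N. Release.

```bash
python3 -m inch '[0,0,-0.5,0,0,0,-0.7,0,0,0,0,0,0,-0.7,0,0,-30,0,0,0,-0.7,0,0,-40,0,0,0,-0.73,20,0,-10,0,0,0,-0.73]';  python3 - <<'E'
from h import *
need(vt(0.2,76.4,28.5),RV); shot('wrist','w7')
E
```

```text
time: 11.5
tool_pos: [0.5306, -0.0737, 0.1107]
eef_rot: [[-0.189, -0.982, 0.002], [-0.982, 0.189, 0.001], [-0.001, -0.002, -1.0]]
wrist_force: [0.4, -0.2, -0.8]
width: 0.0739
t 11.5 w 0.0739 F [ 0.4 -0.2 -0.8] need mm [-19.9   0.   82.2] deg [-0.1  0.1  0.1] pos [ 0.5306 -0.0737  0.1107]
```

View pics/w7.png

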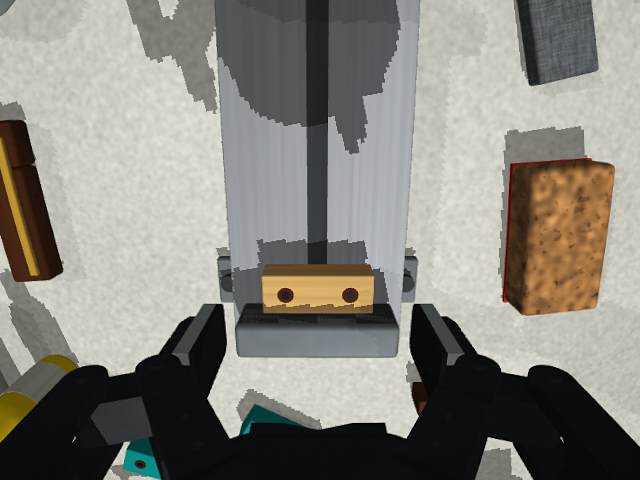

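```bash
cat >> h.py <<'E'
RB=toolR(BY,-BZ)
def bt(x,y,z): return (BX*x+BY*y+BZ*z)/1000
E
python3 - <<'E'
from h import *
need(bt(272.5,-560.9,-70),RB); print(bt(272.5,-560.9,-70),bt(272.5,-560.9,-170.5))
E
```

```text
t 11.55 w 0.0738 F [-0.  -2.9  0.3] need mm [-271.8   -4.4  -11.1] deg [ -1.7 -40.   -4.4] pos [ 0.5294 -0.0757  0.1107]
[0.58538142 0.19028171 0.12201037] [0.59250276 0.25463275 0.04514373]
```

```bash
python3 -m inch '[-30,0,-30,0,0,0,-0.73,-55,0,-15,0,0,0,-0.73,-55,0,0,-0.4,-10,-1,-0.73,-40,0,0,-0.4,-10,-1,-0.73,-30,0,0,-0.4,-10,-1,-0.73,-10,0,0,-0.4,-10,-1,-0.73]';  python3 - <<'E'
from h import *
need(bt(272.5,-560.9,-70),RB)
E
```

```text
time: 12.3
tool_pos: [0.5678, 0.1438, 0.1793]
eef_rot: [[-0.085, -0.994, 0.075], [-0.748, 0.113, 0.654], [-0.658, -0.001, -0.753]]
wrist_force: [-1.7, -0.7, -2.6]
width: 0.0738
t 12.3 w 0.0738 F [-1.7 -0.7 -2.6] need mm [  1.5 -12.1  74.8] deg [-0.2  1.1 -0.1] pos [0.5678 0.1438 0.1793]
```

```bash
python3 -m inch '[1.5,-12,50,0,1,0,-0.73,0,0,20,0,0,0,-0.73,0,0,0,0,0,0,-0.73]';  python3 - <<'E'
from h import *
need(bt(272.5,-560.9,-170.5),RB); s=shot('wrist','w8'); blocks_in_tool(s)
E
```

```text
time: 12.68
tool_pos: [0.5871, 0.1789, 0.121]
eef_rot: [[-0.1, -0.992, 0.081], [-0.757, 0.129, 0.641], [-0.646, 0.003, -0.763]]
wrist_force: [-0.5, -0.3, -0.2]
width: 0.0738
t 12.68 w 0.0738 F [-0.5 -0.3 -0.2] need mm [ -8.8   4.2 106.8] deg [-0.6  0.1 -0.9] pos [0.5871 0.1789 0.121 ]
block px [ 270  210  107   72 6632] tool xy [1.2 4.4] [66.3 47.5] 88.8 top z 85.9
block px [  2 339  76  40 746] tool xy [-131.4 -284. ] [23.4 11.7] 76.5 top z 165.1
block px [ 605  363   35   83 1694] tool xy [-927.1 1240. ] [ 33.1 307.2] 75.2 top z 990.3
block px [ 390  375   39   63 1381] tool xy [-369.4  162.2] [56.4  6.8] 34.8 top z 390.2
block px [354 380  14  43 508] tool xy [-864.1  150.2] [36.3 15.8] 77.4 top z 931.8
block px [505 441  28  39 503] tool xy [-1033.9   690.4] [ 4.8 96.6] 83.4 top z 805.8
finger -1 x [-10.5  11.2] y [-49.4 -36.1]
finger 1 x [-10.6  11. ] y [37.2 50.5]
```

View pics/w8.png

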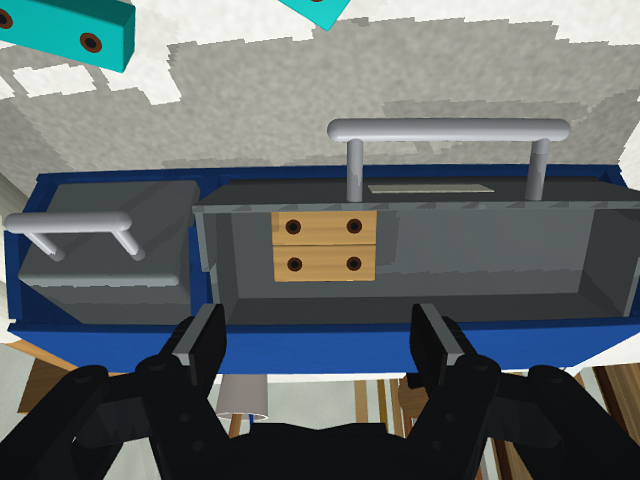

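```bash
python3 -m inch '[-9,4,35,-0.6,0,-0.9,-0.73,0,0,30,0,0,0,-0.73,0,0,12,0,0,0,-0.73]';  python3 - <<'E'
from h import *
need(bt(273,-560.9,-170.5),RB)
E
```

```text
time: 13.1
tool_pos: [0.5912, 0.2368, 0.072]
eef_rot: [[-0.076, -0.994, 0.074], [-0.759, 0.106, 0.642], [-0.646, -0.007, -0.763]]
wrist_force: [-0.2, -1.1, 0.5]
width: 0.0736
t 13.1 w 0.0736 F [-0.2 -1.1  0.5] need mm [ 3.2  0.8 32.1] deg [-0.2  0.1  0.4] pos [0.5912 0.2368 0.072 ]
```

```bash
python3 -m inch '[3,1,12,0,0,0.4,-0.73,0,0,10,0,0,0,-0.73]';  python3 - <<'E'
from h import *
need(bt(273,-560.9,-170.5),RB)
E
```

```text
time: 13.35
tool_pos: [0.5921, 0.2492, 0.0542]
eef_rot: [[-0.081, -0.994, 0.075], [-0.759, 0.111, 0.642], [-0.646, -0.005, -0.763]]
wrist_force: [-0.8, 0.3, -0.4]
width: 0.0736
t 13.35 w 0.0736 F [-0.8  0.3 -0.4] need mm [ 1.2  0.2 10.4] deg [-0.2  0.2  0.2] pos [0.5921 0.2492 0.0542]
```

```bash
python3 -m inch '[1,0,8,0,0,0,-0.73,0,0,2,0,0,0,-0.73]';  python3 - <<'E'
from h import *
need(bt(273,-560.9,-170.5),RB)
E
```

```text
time: 13.6
tool_pos: [0.593, 0.255, 0.0456]
eef_rot: [[-0.081, -0.994, 0.076], [-0.759, 0.111, 0.642], [-0.646, -0.005, -0.763]]
wrist_force: [0.3, 0.3, 0.4]
width: 0.074
t 13.6 w 0.074 F [0.3 0.3 0.4] need mm [0.1 0.5 0.1] deg [-0.3  0.2  0.2] pos [0.593  0.255  0.0456]
```

```bash
python3 -m inch '[0,0.4,0,0,0,0,-0.1,0,0,0,0,0,0,-0.1,0,0,0,0,0,0,-0.1,0,0,-20,0,0,0,0.2,0,0,-40,0,0,0,0.2,0,0,-40,0,0,0,0.2]';  python3 - <<'E'
from h import *
need(vt(0,49,120),RV); print(sensors.get_obs()['width']); shot('wrist','w9')
E
```

```text
time: 14.35
tool_pos: [0.584, 0.1897, 0.1231]
eef_rot: [[-0.082, -0.994, 0.072], [-0.759, 0.109, 0.642], [-0.646, -0.003, -0.763]]
wrist_force: [-0.1, 0.0, -0.0]
width: 0.0642
t 14.35 w 0.0642 F [-0.1  0.  -0. ] need mm [ 211.9   25.1 -175.4] deg [ 1.5 40.2  4.6] pos [0.584  0.1897 0.1231]
0.06420873915882384
```

View pics/w9.png

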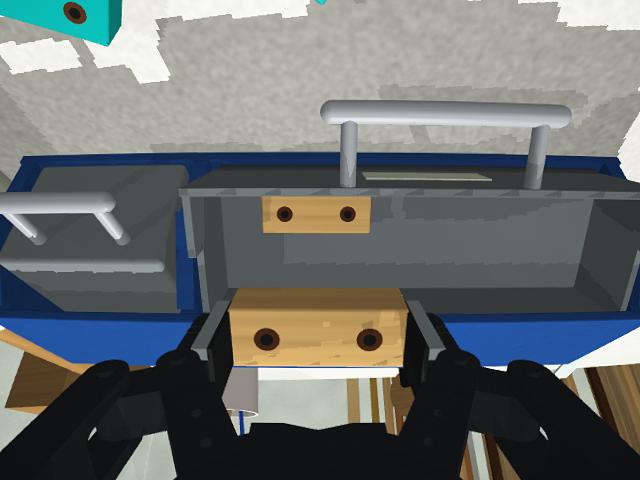

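```bash
python3 -m inch '[20,5,-35,0.4,10,1,0.2,30,5,-30,0.4,10,1,0.2,40,5,-15,0.4,10,1,0.2,50,5,0,0.4,9,1,0.2,50,5,0,0,0,0,0.2,40,0,0,0,0,0,0.2]'; python3 - <<'E'
from h import *
s=shot('wrist','w10'); blocks_in_tool(s,box=(200,270,440,380)); need(vt(0,49,120),RV)
E
```

```text
time: 15.15
tool_pos: [0.5197, -0.0748, 0.1498]
eef_rot: [[-0.185, -0.983, 0.02], [-0.983, 0.185, -0.002], [-0.002, -0.02, -1.0]]
wrist_force: [1.0, -0.4, -0.3]
width: 0.0644
block px [  228   270   181    97 14194] tool xy [-3.2 -0.5] [26.2 65.9] 0.3 top z -21.2
finger -1 x [-13.3   9.4] y [-44.  -10.5]
finger 1 x [-13.4   9.3] y [10.5 43.8]
t 15.2 w 0.0645 F [-1.5 -2.6 -0. ] need mm [  1.1 -10.5  29.8] deg [-1.1  0.1  0.3] pos [ 0.5184 -0.0778  0.1496]
```

View pics/w10.png

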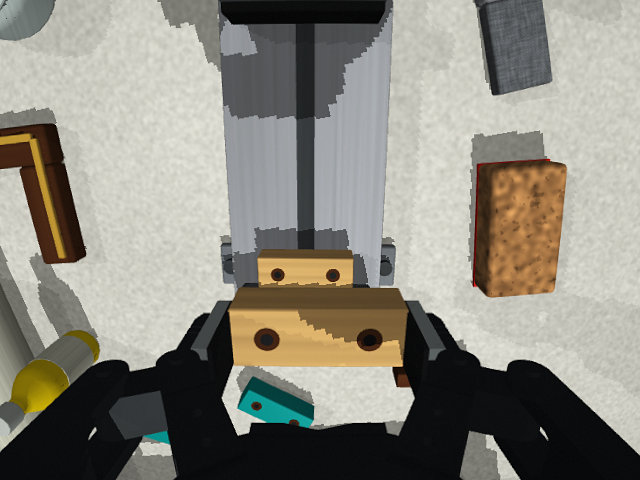

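```bash
cat >> h.py <<'E'
def shot(name, fn):
    o=sensors.get_obs(); s=snapshot(name); s=dict(s); s['op']=np.array(o['tool_pos']); s['oR']=np.array(o['eef_rot']); cv2.imwrite('pics/'+fn+'.png', s['img']); np.savez('pics/'+fn+'.npz', **s)
    return s
def toolcloud(s): return ((cloud(s)-s['op'])@s['oR'])*1000
def vice_blocks(s,box=None,mask=None,hspan=(44,58)):
    """beech tops in vice coords"""
    X=cloud(s); m=beech(s) if mask is None else mask
    if box: mm=np.zeros_like(m); mm[box[1]:box[3],box[0]:box[2]]=m[box[1]:box[3],box[0]:box[2]]; m=mm
    m=cv2.morphologyEx(m,cv2.MORPH_CLOSE,np.ones((7,7)))
    H=X[...,2]*1000; m=((m>0)&(H>hspan[0])&(H<hspan[1])).astype(np.uint8)
    n,l,q,c=cv2.connectedComponentsWithStats(m)
    for i in range(1,n):
        if q[i][4]<150: continue
        P=X[l==i]-VO; Q=np.c_[P@VX,P@VY]*1000
        r=cv2.minAreaRect(Q.astype(np.float32)); print('vice xy',np.round(r[0],1),np.round(r[1],1),round(r[2],1),'H',np.median(H[l==i]).round(1))
E
python3 -m inch '[0,-10,0,-1.1,0,0.3,0.2,0,0,0,0,0,0,0.2]'; python3 - <<'E'
from h import *
s=shot('wrist','w11'); vice_blocks(s,(200,150,440,290)); need(vt(0,49,120),RV)
T=toolcloud(s); m=beech(s); m[:270]=0; m[380:]=0; m[:,:200]=0;m[:,440:]=0; P=T[(m>0)&(abs(T[...,2]+22)<4)]; r=cv2.minAreaRect(P[:,:2].astype(np.float32)); print('held',r, np.median(P[:,2]))
k=(T[...,2]>-30)&(T[...,2]<-15)&(abs(T[...,1])>38)&(abs(T[...,1])<60)&(abs(T[...,0])<16); print(np.percentile(T[k][:,0],[2,98]))
E
```

```text
time: 15.45
tool_pos: [0.5285, -0.0812, 0.1508]
eef_rot: [[-0.194, -0.981, 0.001], [-0.981, 0.194, 0.002], [-0.002, -0.0, -1.0]]
wrist_force: [-0.1, 0.4, 0.1]
width: 0.0646
vice xy [-0.2 72.5] [66. 19.] 0.6 H 51.0
t 15.5 w 0.0643 F [-0.8 -0.1  0.7] need mm [-0.3 -1.  30.6] deg [-0.   0.1 -0.2] pos [ 0.528  -0.081   0.1506]
held ((-0.04243755340576172, 0.3714790344238281), (26.245357513427734, 65.47968292236328), 0.15486790239810944) -21.003340347095662
[ 6.1249655  11.16338306]
```

```bash
python3 -m inch '[0,-1,40,0,0,0,0.2,0,0,35,0,0,0,0.2]'; python3 - <<'E'
from h import *
need(vt(0.4,49,30),RV)
E
```

```text
time: 15.75
tool_pos: [0.5321, -0.0799, 0.0769]
eef_rot: [[-0.193, -0.981, 0.007], [-0.981, 0.193, 0.003], [-0.004, -0.007, -1.0]]
wrist_force: [0.2, 0.3, -0.1]
width: 0.0647
t 15.75 w 0.0647 F [ 0.2  0.3 -0.1] need mm [ 1.8  2.7 46.9] deg [-0.4  0.2 -0.1] pos [ 0.5321 -0.0799  0.0769]
```

```bash
python3 -m inch '[2.5,2.7,18,-0.4,0.2,0,0.2,0.5,1,15,0,0,0,0.2]'; python3 - <<'E'
from h import *
need(vt(0.4,49,30),RV)
E
```

```text
time: 16.0
tool_pos: [0.5273, -0.0811, 0.0412]
eef_rot: [[-0.191, -0.982, -0.003], [-0.982, 0.191, -0.0], [0.001, 0.003, -1.0]]
wrist_force: [0.2, -0.0, 0.4]
width: 0.0644
t 16.0 w 0.0644 F [ 0.2 -0.   0.4] need mm [-0.6 -2.1 11.2] deg [ 0.2 -0.  -0. ] pos [ 0.5273 -0.0811  0.0412]
```

```bash
python3 -m inch '[-0.5,-2,7,0.2,0,0,0.2,0,0,2,0,0,0,0.2]'; python3 - <<'E'
from h import *
need(vt(0.4,49,30),RV)
E
```

```text
time: 16.25
tool_pos: [0.5292, -0.0803, 0.031]
eef_rot: [[-0.19, -0.982, -0.001], [-0.982, 0.19, -0.001], [0.001, 0.001, -1.0]]
wrist_force: [-1.0, 0.2, -1.4]
width: 0.0645
t 16.25 w 0.0645 F [-1.   0.2 -1.4] need mm [ 0.6 -0.4  1. ] deg [ 0.  -0.1  0. ] pos [ 0.5292 -0.0803  0.031 ]
```

```bash
python3 -m inch '[0.5,-0.4,1.2,0,0,0,0.2]'; python3 - <<'E'
from h import *
need(vt(0.4,49,30),RV)
E
```

```text
time: 16.38
tool_pos: [0.5298, -0.0807, 0.0303]
eef_rot: [[-0.19, -0.982, -0.001], [-0.982, 0.19, -0.001], [0.001, 0.0, -1.0]]
wrist_force: [-4.8, 1.3, 8.7]
width: 0.0643
t 16.38 w 0.0643 F [-4.8  1.3  8.7] need mm [0.4 0.3 0.3] deg [ 0.  -0.1  0.1] pos [ 0.5298 -0.0807  0.0303]
```

Contact. Release and go back for the third.

```bash
python3 -m inch '[0,0,-0.4,0,0,0,-0.73,0,0,0,0,0,0,-0.73,0,0,-30,0,0,0,-0.73,-10,0,-50,0,0,0,-0.73,-55,0,-30,0,0,0,-0.73,-55,0,0,-0.4,-10,-1,-0.73,-55,0,0,-0.4,-10,-1,-0.73,-35,0,0,-0.4,-10,-1,-0.73,-20,0,0,-0.4,-10,-1,-0.73]'; python3 - <<'E'
from h import *
need(bt(248,-560.9,-70),RB)
E
```

```text
time: 17.5
tool_pos: [0.5716, 0.1506, 0.1839]
eef_rot: [[-0.075, -0.994, 0.078], [-0.748, 0.108, 0.655], [-0.659, -0.01, -0.752]]
wrist_force: [-1.3, -2.2, -1.4]
width: 0.0742
t 17.5 w 0.0742 F [-1.3 -2.2 -1.4] need mm [34.6 -8.6 73.1] deg [-0.3  1.1  0.5] pos [0.5716 0.1506 0.1839]
```

```bash
python3 -m inch '[34,-8,50,-0.3,1,0.5,-0.73,0,0,20,0,0,0,-0.73,0,0,0,0,0,0,-0.73]'; python3 - <<'E'
from h import *
need(bt(248,-560.9,-170.5),RB); s=shot('wrist','w12'); T=toolcloud(s); m=beech(s); m[:150]=0;m[290:]=0
P=T[(m>0)&(T[...,2]<130)]; r=cv2.minAreaRect(P[:,:2].astype(np.float32)); print(r,np.median(P[:,2]),P.min(0),P.max(0))
E
```

```text
time: 17.88
tool_pos: [0.5853, 0.1679, 0.1094]
eef_rot: [[-0.087, -0.993, 0.078], [-0.756, 0.117, 0.644], [-0.649, -0.003, -0.761]]
wrist_force: [-0.7, 0.5, 0.4]
width: 0.0741
t 17.88 w 0.0741 F [-0.7  0.5  0.4] need mm [ -0.    3.2 105.1] deg [-0.4  0.3 -0.2] pos [0.5853 0.1679 0.1094]
((-4.830147743225098, 4.908857345581055), (17.6611385345459, 69.07887268066406), 0.3417082130908966) 83.86408237984526 [-13.86654868 -29.66593674  81.58005737] [  3.96695294  39.3950167  103.8729331 ]
```

View pics/w12.png

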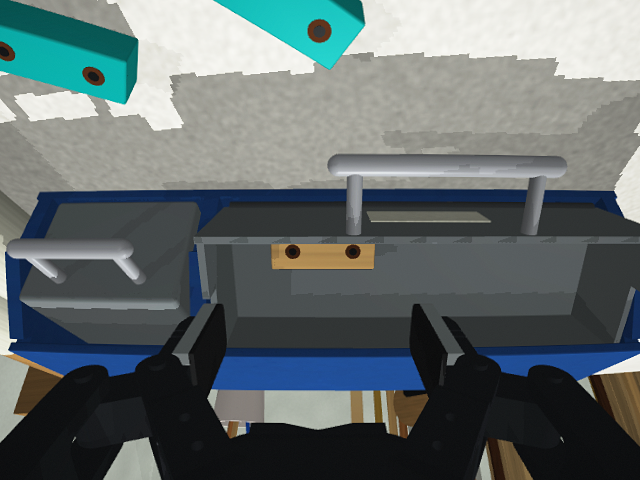

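```bash
python3 -m inch '[-0.5,3,35,-0.4,0.3,-0.2,-0.73,0,0,30,0,0,0,-0.73,0,0,10,0,0,0,-0.73]';  python3 - <<'E'
from h import *
need(bt(248.3,-560.9,-170.5),RB)
E
```

```text
time: 18.3
tool_pos: [0.5908, 0.2186, 0.0596]
eef_rot: [[-0.072, -0.994, 0.078], [-0.76, 0.105, 0.641], [-0.646, -0.013, -0.764]]
wrist_force: [0.6, 0.1, 0.2]
width: 0.0737
t 18.3 w 0.0737 F [0.6 0.1 0.2] need mm [ 6.   2.6 34.2] deg [-0.4  0.1  0.7] pos [0.5908 0.2186 0.0596]
```

```bash
python3 -m inch '[6,2.5,8,-0.4,0,0.7,-0.73,0,0,8,0,0,0,-0.73]';  python3 - <<'E'
from h import *
need(bt(248.3,-560.9,-170.5),RB)
E
```

```text
time: 18.55
tool_pos: [0.5898, 0.2248, 0.0456]
eef_rot: [[-0.082, -0.994, 0.072], [-0.759, 0.109, 0.642], [-0.646, -0.002, -0.763]]
wrist_force: [-0.1, 0.5, 0.3]
width: 0.074
t 18.55 w 0.074 F [-0.1  0.5  0.3] need mm [ 1.6  0.6 19.6] deg [-0.1  0.1  0.1] pos [0.5898 0.2248 0.0456]
```

```bash
python3 -m inch '[1.6,0.6,9,0,0,0,-0.73,0,0,6,0,0,0,-0.73,0,0,4,0,0,0,-0.73]';  python3 - <<'E'
from h import *
need(bt(248.3,-560.9,-170.5),RB)
E
```

```text
time: 18.92
tool_pos: [0.5911, 0.236, 0.0298]
eef_rot: [[-0.081, -0.994, 0.073], [-0.759, 0.11, 0.642], [-0.646, -0.003, -0.763]]
wrist_force: [-0.6, -0.4, -0.0]
width: 0.0739
t 18.93 w 0.0739 F [-0.6 -0.4 -0. ] need mm [0.  0.6 0.3] deg [-0.1  0.2  0.1] pos [0.5911 0.236  0.0298]
```

```bash
python3 -m inch '[0,0.4,0,0,0,0,-0.1,0,0,0,0,0,0,-0.1,0,0,0,0,0,0,-0.1,0,0,-20,0,0,0,0.2,0,0,-40,0,0,0,0.2,0,0,-40,0,0,0,0.2,20,5,-35,0.4,10,1,0.2,30,5,-30,0.4,10,1,0.2,40,5,-15,0.4,10,1,0.2,50,5,0,0.4,9,1,0.2,50,5,0,0,0,0,0.2,25,0,0,0,0,0,0.2,0,0,0,0,0,0,0.2]';  python3 - <<'E'
from h import *
need(vt(0,22,120),RV)
E
```

```text
time: 20.55
tool_pos: [0.5196, -0.0808, 0.1336]
eef_rot: [[-0.188, -0.982, 0.016], [-0.982, 0.188, -0.003], [-0.0, -0.016, -1.0]]
wrist_force: [-0.3, -0.0, -0.1]
width: 0.0647
t 20.55 w 0.0647 F [-0.3 -0.  -0.1] need mm [25.3 -9.  13.7] deg [-0.9  0.   0.1] pos [ 0.5196 -0.0808  0.1336]
```

```bash
python3 -m inch '[25,-9,0,-0.9,0,0.1,0.2,0,0,0,0,0,0,0.2]'; cat >> h.py <<'E'
def held(s):
    T=toolcloud(s); m=beech(s); m[:270]=0; m[390:]=0; m[:,:200]=0;m[:,440:]=0; P=T[(m>0)&(abs(T[...,2]+22)<4)]; r=cv2.minAreaRect(P[:,:2].astype(np.float32)); print('held',np.round(r[0],1),np.round(r[1],1),round(r[2],2),'top', round(float(np.median(P[:,2])),1))
E
python3 - <<'E'
from h import *
s=shot('wrist','w13'); vice_blocks(s,(200,150,440,285)); need(vt(0,22,120),RV); held(s)
E
```

```text
time: 20.8
tool_pos: [0.5242, -0.1077, 0.135]
eef_rot: [[-0.191, -0.982, 0.002], [-0.982, 0.191, 0.0], [-0.001, -0.002, -1.0]]
wrist_force: [-1.0, -0.8, -0.7]
width: 0.0644
vice xy [ 0.2 41. ] [ 9.7 65.9] 89.9 H 50.8
t 20.85 w 0.0643 F [-0.3  0.5  0.9] need mm [ 0.3  0.1 15. ] deg [-0.1  0.1 -0. ] pos [ 0.524  -0.1071  0.135 ]
held [-0.3  0.5] [26.2 65. ] 0.2 top -21.3
```

View pics/w13.png

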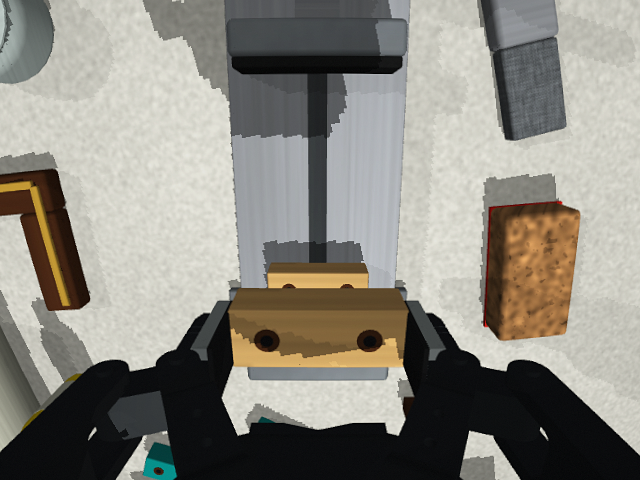

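```bash
python3 -m inch '[1,0.5,35,0,0,0,0.2,1,1,30,0,0,0,0.2]'; python3 - <<'E'
from h import *
need(vt(0.5,21.6,29.8),RV)
E
```

```text
time: 21.1
tool_pos: [0.5249, -0.1074, 0.0717]
eef_rot: [[-0.191, -0.982, 0.01], [-0.982, 0.191, 0.001], [-0.003, -0.009, -1.0]]
wrist_force: [0.7, -0.1, -1.1]
width: 0.0644
t 21.1 w 0.0644 F [ 0.7 -0.1 -1.1] need mm [ 0.7  0.9 41.9] deg [-0.5  0.2  0. ] pos [ 0.5249 -0.1074  0.0717]
```

```bash
python3 -m inch '[1,1.5,18,-0.5,0.2,0,0.2,1,1,14,0,0,0,0.2]'; python3 - <<'E'
from h import *
need(vt(0.5,21.6,29.8),RV)
E
```

```text
time: 21.35
tool_pos: [0.5218, -0.1079, 0.0381]
eef_rot: [[-0.19, -0.982, -0.001], [-0.982, 0.19, -0.001], [0.001, 0.001, -1.0]]
wrist_force: [-0.8, 0.9, 0.2]
width: 0.0645
t 21.35 w 0.0645 F [-0.8  0.9  0.2] need mm [-0.5 -2.4  8.3] deg [ 0.  -0.1  0.1] pos [ 0.5218 -0.1079  0.0381]
```

```bash
python3 -m inch '[-0.5,-2.3,5,0,0,0,0.2,0,0,2,0,0,0,0.2]'; python3 - <<'E'
from h import *
need(vt(0.5,21.6,29.8),RV)
E
```

```text
time: 21.6
tool_pos: [0.5246, -0.1075, 0.0306]
eef_rot: [[-0.189, -0.982, -0.001], [-0.982, 0.189, -0.001], [0.002, 0.001, -1.0]]
wrist_force: [0.4, 0.2, -0.6]
width: 0.0645
t 21.6 w 0.0645 F [ 0.4  0.2 -0.6] need mm [0.4 0.2 0.8] deg [ 0.1 -0.1  0.1] pos [ 0.5246 -0.1075  0.0306]
```

```bash
python3 -m inch '[0.3,0.2,1,0,0,0,0.2]'; python3 - <<'E'
from h import *
need(vt(0.5,21.6,29.8),RV)
E
```

```text
time: 21.72
tool_pos: [0.5246, -0.1078, 0.0301]
eef_rot: [[-0.189, -0.982, -0.001], [-0.982, 0.189, -0.001], [0.001, 0.001, -1.0]]
wrist_force: [-4.1, 2.7, 6.6]
width: 0.0643
t 21.73 w 0.0643 F [-4.1  2.7  6.6] need mm [0.2 0.2 0.3] deg [ 0.  -0.1  0.1] pos [ 0.5246 -0.1078  0.0301]
```

```bash
python3 -m inch '[0,0,-0.4,0,0,0,-0.73,0,0,0,0,0,0,-0.73,0,0,-30,0,0,0,-0.73,0,0,-50,0,0,0,-0.76,-40,0,-30,0,0,0,-0.76,-50,40,0,0,0,0,-0.76,-50,30,0,0,0,0,-0.76]'; python3 - <<'E'
from h import *
need([.445,.071,.12],RV); s=shot('wrist','w14'); s=shot('top','t14')
E
```

```text
time: 22.6
tool_pos: [0.4842, 0.0437, 0.1458]
eef_rot: [[-0.196, -0.981, 0.003], [-0.981, 0.196, 0.0], [-0.001, -0.003, -1.0]]
wrist_force: [1.1, 0.6, -1.1]
width: 0.075
t 22.6 w 0.075 F [ 1.1  0.6 -1.1] need mm [-19.   43.8  25.7] deg [-0.2  0.1 -0.3] pos [0.4842 0.0437 0.1458]
```

View pics/w14.png

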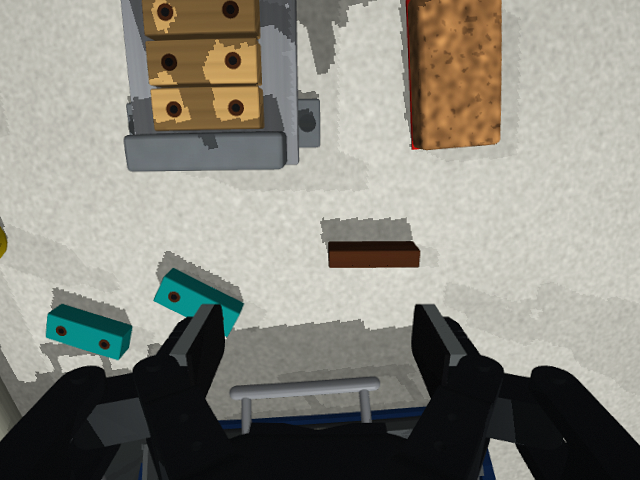

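View pics/t14.png

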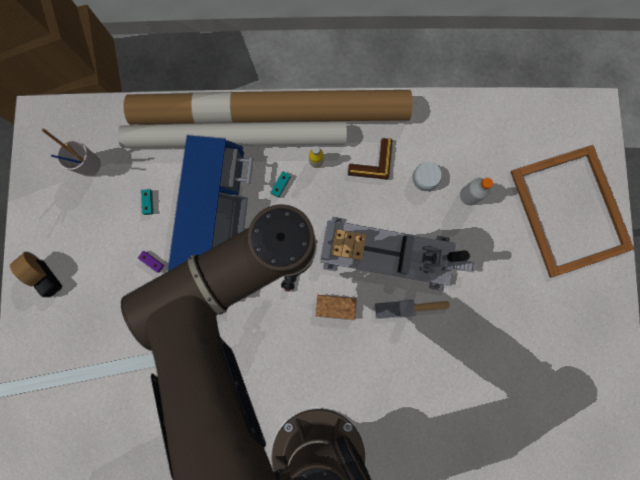

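```bash
cat >> h.py <<'E'
def caulf(s,zlim=(15,40)):
    X=cloud(s); hsv=cv2.cvtColor(s['img'],cv2.COLOR_BGR2HSV)
    m=cv2.inRange(hsv,(3,80,20),(14,255,125)); H=X[...,2]*1000
    m=((m>0)&(H>zlim[0])&(H<zlim[1])&(X[...,0]>.3)&(X[...,0]<.6)).astype(np.uint8)
    n,l,q,c=cv2.connectedComponentsWithStats(m)
    for i in range(1,n):
        if q[i][4]<150: continue
        h=np.percentile(H[l==i],70); P=X[(l==i)&(abs(H-h)<3)]
        r=cv2.minAreaRect(P[:,:2].astype(np.float32)*1000); T=((P-s['op'])@s['oR'])*1000; rt=cv2.minAreaRect(T[:,:2].astype(np.float32))
        print('px',q[i],'world',np.round(r[0],1),np.round(r[1],1),round(r[2],1),'H',round(float(h),1),'| tool',np.round(rt[0],1),np.round(rt[1],1),round(rt[2],1))
E
python3 - <<'E'
from h import *
s=load('w14'); caulf(s)
E
```

```text
px [411   0  21  40 242] world [393.5 -81.5] [23.2  8.7] 71.7 H 30.0 | tool [140.7  64.7] [23.2  8.7] 7.0
px [414  87  11  43 191] world [400.2 -28.3] [26.7  2.6] 86.2 H 28.2 | tool [87.2 68.6] [ 2.6 26.7] 82.5
px [ 329  246   91   22 1922] world [446.6  70.6] [14.5 67. ] 79.0 H 25.3 | tool [-18.8  42.5] [67.  14.5] 89.7
```

```bash
python3 -m inch '[-19,42,40,0,0,-0.3,-0.8,0,0,40,0,0,0,-0.8,0,0,15,0,0,0,-0.8]'; python3 - <<'E'
from h import *
need([.4466,.0706,-.002],RV); s=shot('wrist','w15'); caulf(s)
E
```

```text
time: 23.08
tool_pos: [0.4483, 0.0764, 0.0518]
eef_rot: [[-0.181, -0.983, 0.012], [-0.983, 0.181, 0.005], [-0.007, -0.01, -1.0]]
wrist_force: [-0.1, 0.7, -0.3]
width: 0.0768
t 23.07 w 0.0768 F [-0.1  0.7 -0.3] need mm [ 6.4  1.1 53.8] deg [-0.6  0.4  0.6] pos [0.4483 0.0764 0.0518]
px [ 379    0  140  103 7516] world [375.3 -17.3] [38.7 55. ] 82.3 H 31.4 | tool [105.6  55.1] [55.  38.7] 87.3
px [ 249  254  140   34 4487] world [446.4  70.4] [14.6 67.4] 79.5 H 25.3 | tool [6.5 1. ] [14.6 67.4] 0.1
```

View pics/w15.png

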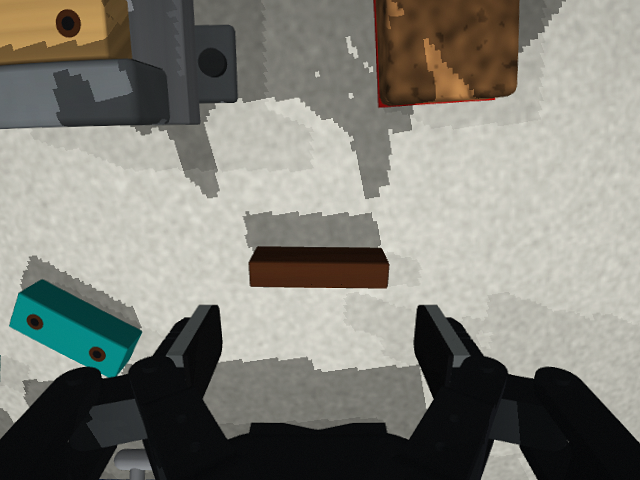

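```bash
python3 -m inch '[6.5,1,15,-0.6,0.4,0,-0.8,0,0,15,0,0,0,-0.8]'; python3 - <<'E'
from h import *
need([.4464,.0704,-.002],RV)
E
```

```text
time: 23.38
tool_pos: [0.4468, 0.0696, 0.0206]
eef_rot: [[-0.182, -0.983, -0.0], [-0.983, 0.182, 0.001], [-0.001, 0.0, -1.0]]
wrist_force: [0.3, 0.7, -0.4]
width: 0.0769
t 23.38 w 0.0769 F [ 0.3  0.7 -0.4] need mm [-0.7  0.5 22.6] deg [0.  0.  0.5] pos [0.4468 0.0696 0.0206]
```

```bash
python3 -m inch '[-0.5,0.5,12,0,0,0,-0.8,0,0,8,0,0,0,-0.8,0,0,2,0,0,0,-0.8]'; python3 - <<'E'
from h import *
need([.4464,.0704,-.002],RV)
E
```

```text
time: 23.75
tool_pos: [0.4466, 0.0692, -0.0031]
eef_rot: [[-0.183, -0.983, -0.001], [-0.983, 0.183, 0.0], [0.0, 0.001, -1.0]]
wrist_force: [0.7, 0.4, 0.2]
width: 0.0771
t 23.75 w 0.0771 F [0.7 0.4 0.2] need mm [-1.2  0.4 -1.1] deg [ 0.1 -0.   0.4] pos [ 0.4466  0.0692 -0.0031]
```

```bash
python3 -m inch '[-1,0.4,-1,0,0,0,-0.3,0,0,0,0,0,0,-0.3,0,0,0,0,0,0,-0.3,0,0,-20,0,0,0,0.2,0,0,-40,0,0,0,0.2,0,0,-50,0,0,0,0.2,50,-30,-20,0,0,0,0.2,40,-20,0,0,0,0,0.2]'; python3 - <<'E'
from h import *
need(vt(0,0.5,120),RV)
E
```

```text
time: 24.75
tool_pos: [0.4812, -0.0263, 0.1349]
eef_rot: [[-0.174, -0.985, 0.003], [-0.985, 0.174, 0.0], [-0.001, -0.003, -1.0]]
wrist_force: [0.9, 1.4, -0.5]
width: 0.0665
t 24.75 w 0.0665 F [ 0.9  1.4 -0.5] need mm [ 93.9 -55.8  15. ] deg [-0.2  0.   1. ] pos [ 0.4812 -0.0263  0.1349]
```

```bash
python3 -m inch '[47,-28,0,0,0,0.5,0.2,46,-27,0,0,0,0.5,0.2,0,0,0,0,0,0,0.2]'; python3 - <<'E'
from h import *
need(vt(0,0.5,120),RV); s=shot('wrist','w16'); vice_blocks(s,(200,100,440,290)); 
T=toolcloud(s); hsv=cv2.cvtColor(s['img'],cv2.COLOR_BGR2HSV); m=cv2.inRange(hsv,(3,80,15),(14,255,125)); m[:250]=0;m[400:]=0;m[:,:200]=0;m[:,450:]=0
P=T[(m>0)&(T[...,2]<0)]; z=np.percentile(P[:,2],30); P=P[abs(P[:,2]-z)<3]; r=cv2.minAreaRect(P[:,:2].astype(np.float32)); print('caul',r,z)
E
```

```text
time: 25.12
tool_pos: [0.5206, -0.1328, 0.1365]
eef_rot: [[-0.194, -0.981, 0.007], [-0.981, 0.194, 0.001], [-0.002, -0.007, -1.0]]
wrist_force: [-0.3, 0.0, -0.6]
width: 0.0665
t 25.12 w 0.0665 F [-0.3  0.  -0.6] need mm [-4.1  1.7 16.5] deg [-0.4  0.1 -0.2] pos [ 0.5206 -0.1328  0.1365]
vice xy [ 0.2 16.8] [66.1 16.1] 0.1 H 51.0
caul ((-0.8101181983947754, 0.5009078979492188), (66.86360168457031, 15.366991996765137), 89.84828186035156) -27.05619218938848
```

View pics/w16.png

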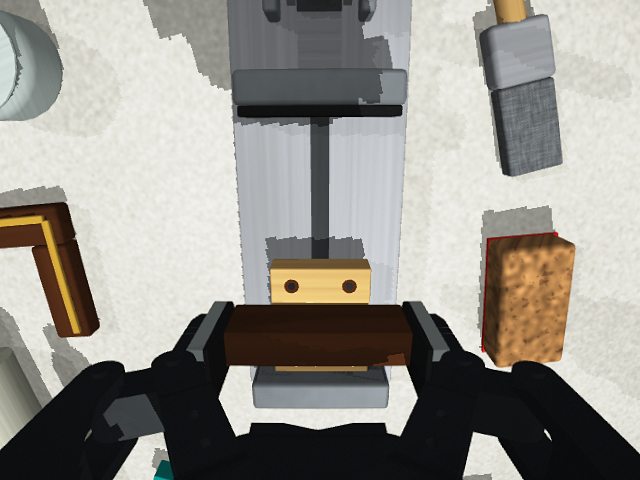

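```bash
python3 -m inch '[-3,2,35,-0.4,0,-0.2,0.2,1,1,30,0,0,0,0.2]'; python3 - <<'E'
from h import *
need(vt(0.5,-0.6,28.1),RV)
E
```

```text
time: 25.42
tool_pos: [0.5192, -0.1278, 0.0727]
eef_rot: [[-0.189, -0.982, 0.006], [-0.982, 0.189, 0.003], [-0.004, -0.005, -1.0]]
wrist_force: [-0.2, 0.6, -0.6]
width: 0.0669
t 25.43 w 0.0669 F [-0.2  0.6 -0.6] need mm [ 1.9 -1.  44.6] deg [-0.3  0.2  0.1] pos [ 0.5192 -0.1278  0.0727]
```

```bash
python3 -m inch '[2.5,0,18,-0.3,0.2,0,0.2,1,0.5,15,0,0,0,0.2]'; python3 - <<'E'
from h import *
need(vt(0.5,-0.6,28.1),RV)
E
```

```text
time: 25.68
tool_pos: [0.5173, -0.1291, 0.0383]
eef_rot: [[-0.186, -0.983, -0.001], [-0.983, 0.186, 0.001], [-0.0, 0.001, -1.0]]
wrist_force: [2.5, 0.0, 3.0]
width: 0.0661
t 25.68 w 0.0661 F [2.5 0.  3. ] need mm [ 0.1 -2.9 10.2] deg [0.1 0.  0.3] pos [ 0.5173 -0.1291  0.0383]
```

```bash
python3 -m inch '[0,-2.8,4,0,0,0.3,0.2,0,0,3,0,0,0,0.2]'; python3 - <<'E'
from h import *
need(vt(0.5,-0.6,28.1),RV)
E
```

```text
time: 25.92
tool_pos: [0.5196, -0.128, 0.031]
eef_rot: [[-0.19, -0.982, -0.002], [-0.982, 0.19, 0.001], [-0.0, 0.002, -1.0]]
wrist_force: [0.5, 0.2, 0.3]
width: 0.0665
t 25.93 w 0.0665 F [0.5 0.2 0.3] need mm [ 1.5 -0.8  2.9] deg [0.1 0.  0.1] pos [ 0.5196 -0.128   0.031 ]
```

```bash
python3 -m inch '[1.2,-0.8,2,0,0,0,0.2,0,0,1,0,0,0,0.2]'; python3 - <<'E'
from h import *
need(vt(0.5,-0.6,28.1),RV)
E
```

```text
time: 26.18
tool_pos: [0.5205, -0.1289, 0.0286]
eef_rot: [[-0.189, -0.982, -0.001], [-0.982, 0.189, 0.001], [-0.001, 0.001, -1.0]]
wrist_force: [0.7, -0.1, -0.9]
width: 0.067
t 26.18 w 0.067 F [ 0.7 -0.1 -0.9] need mm [0.9 0.3 0.5] deg [0.1 0.  0.1] pos [ 0.5205 -0.1289  0.0286]
```

```bash
python3 -m inch '[0.8,0.3,1,0,0,0,0.2]'; python3 - <<'E'
from h import *
need(vt(0.5,-0.6,28.1),RV)
E
```

```text
time: 26.3
tool_pos: [0.5203, -0.1295, 0.0279]
eef_rot: [[-0.189, -0.982, -0.0], [-0.982, 0.189, 0.001], [-0.001, 0.0, -1.0]]
wrist_force: [-1.2, 3.9, 9.7]
width: 0.0666
t 26.3 w 0.0666 F [-1.2  3.9  9.7] need mm [ 0.2  0.2 -0.2] deg [0.  0.1 0.1] pos [ 0.5203 -0.1295  0.0279]
```

```bash
python3 -m inch '[0,0,-0.4,0,0,0,-0.73,0,0,0,0,0,0,-0.73,0,0,-30,0,0,0,-0.73,0,0,-55,0,0,0,-0.73,0,0,-60,0,0,0,-0.3,0,0,-40,0,0,0,0.5,40,0,-40,0,0,0,1,0,0,0,0,0,0,1]'; python3 - <<'E'
from h import *
need(vt(0,-225,178),RV); s=shot('wrist','w17'); vice_blocks(s); caulf(s,(40,60))
E
```

```text
time: 27.3
tool_pos: [0.5122, -0.1705, 0.2614]
eef_rot: [[-0.188, -0.982, -0.0], [-0.982, 0.188, -0.0], [0.0, 0.0, -1.0]]
wrist_force: [0.6, 0.3, -0.9]
width: 0.0011
t 27.3 w 0.0011 F [ 0.6  0.3 -0.9] need mm [182.8   0.9  83.4] deg [ 0.  -0.   0.1] pos [ 0.5122 -0.1705  0.2614]
vice xy [ 0.3 41.1] [65.8 94. ] 1.1 H 51.3
vice xy [321.8 124.6] [ 16.5 211.9] 12.5 H 51.3
px [ 283  241   70   19 1201] world [ 519.7 -129. ] [13.6 67.5] 79.0 H 55.3 | tool [-42.3   0.4] [13.6 67.5] 0.1
```

View pics/w17.png

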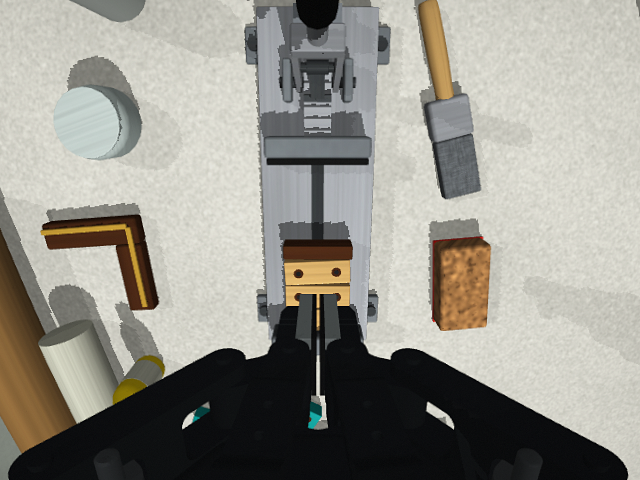

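```bash
python3 -m inch '[50,0,-15,0,0,0,1,50,0,0,0,0,0,1,50,0,0,0,0,0,1,33,0,0,0,0,0,1,0,0,0,0,0,0,1]'; python3 - <<'E'
from h import *
need(vt(0,-228,178),RV); 
E
```

```text
time: 27.98
tool_pos: [0.4749, -0.3512, 0.2688]
eef_rot: [[-0.186, -0.983, -0.011], [-0.983, 0.186, 0.005], [-0.003, 0.012, -1.0]]
wrist_force: [0.1, 0.3, 0.3]
width: 0.0002
t 27.98 w 0.0002 F [0.1 0.3 0.3] need mm [ 1.6 -2.6 90.7] deg [0.7 0.1 0.3] pos [ 0.4749 -0.3512  0.2688]
```

```bash
python3 -m inch '[3,-2.6,40,0.7,0.1,0.3,1,1,0,35,0,0,0,1,0,0,10,0,0,0,1]'; python3 - <<'E'
from h import *
need(vt(0,-228,178),RV); shot('side','s18'); shot('wrist','w18')
E
```

```text
time: 28.35
tool_pos: [0.4762, -0.3536, 0.18]
eef_rot: [[-0.191, -0.982, -0.0], [-0.982, 0.191, 0.002], [-0.002, 0.001, -1.0]]
wrist_force: [0.5, -0.6, 0.7]
width: -0.0005
t 28.35 w -0.0005 F [ 0.5 -0.6  0.7] need mm [-0.8  0.2  2. ] deg [ 0.   0.1 -0. ] pos [ 0.4762 -0.3536  0.18  ]
```

View pics/s18.png

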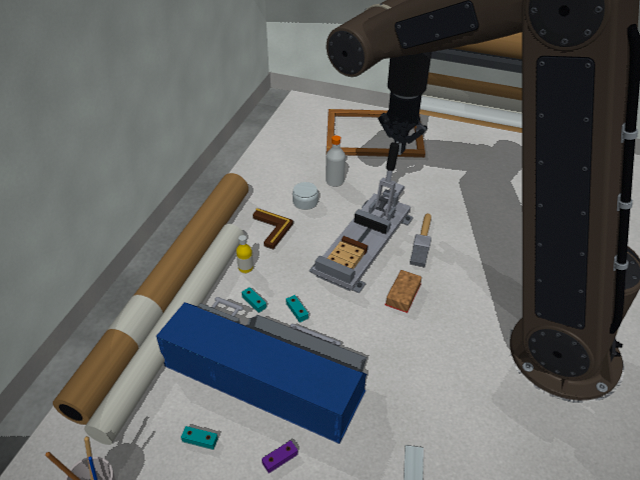

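View pics/w18.png

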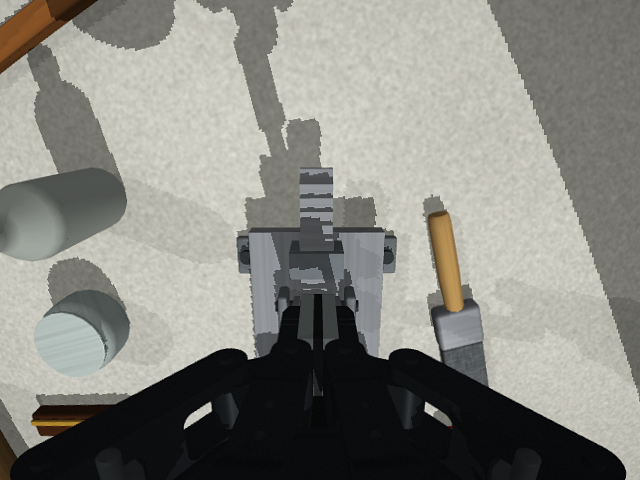

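```bash
python3 -m inch '[-10,0,-12,0,0,0,1,-12,0,0,0,0,0,1,-12,0,0,0,0,0,1]'; python3 - <<'E'
from h import *
need(vt(0,-150,192),RV)
E
```

```text
time: 28.82
tool_pos: [0.4853, -0.3201, 0.1986]
eef_rot: [[-0.19, -0.982, 0.006], [-0.982, 0.19, -0.003], [0.002, -0.006, -1.0]]
wrist_force: [-2.4, -2.1, 1.4]
width: 0.0002
t 28.82 w 0.0002 F [-2.4 -2.1  1.4] need mm [-44.2   2.7   6.5] deg [-0.3 -0.1  0. ] pos [ 0.4853 -0.3201  0.1986]
```

```bash
python3 -m inch '[-12,1.5,3,-0.3,0,0,1,-12,1,1,0,0,0,1,-12,0.5,0,0,0,0,1]'; python3 - <<'E'
from h import *
need(vt(0,-150,192),RV)
E
```

```text
time: 29.2
tool_pos: [0.4914, -0.2847, 0.1982]
eef_rot: [[-0.189, -0.982, 0.006], [-0.982, 0.189, -0.009], [0.007, -0.008, -1.0]]
wrist_force: [-0.5, -9.6, -5.4]
width: 0.0001
t 29.2 w 0.0001 F [-0.5 -9.6 -5.4] need mm [-8.3  1.9  6.1] deg [-0.5 -0.4  0.1] pos [ 0.4914 -0.2847  0.1982]
```

```bash
python3 -m inch '[-7,1,2,-0.4,-0.3,0,1,-5,0,0,0,0,0,1]'; python3 - <<'E'
from h import *
need(vt(0,-150,192),RV); s=shot('top','t19')
im=s['img'][200:320,305:495]; cv2.imwrite('pics/t19c.png',cv2.resize(im,None,fx=4,fy=4,interpolation=cv2.INTER_CUBIC))
E
```

```text
time: 29.45
tool_pos: [0.4935, -0.273, 0.1976]
eef_rot: [[-0.187, -0.982, 0.003], [-0.982, 0.187, -0.006], [0.006, -0.004, -1.0]]
wrist_force: [-1.2, -9.1, -4.3]
width: -0.0003
t 29.45 w -0.0003 F [-1.2 -9.1 -4.3] need mm [3.6 1.8 5.6] deg [-0.2 -0.3  0.2] pos [ 0.4935 -0.273   0.1976]
```

View pics/t19c.png

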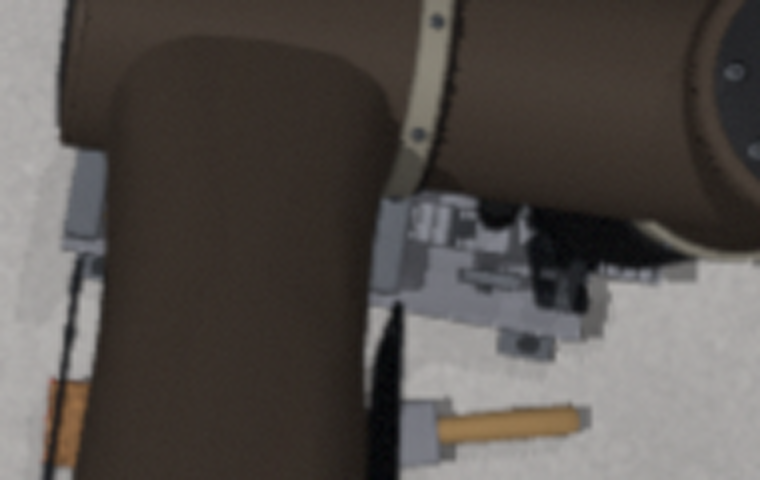

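```bash
python3 -m inch '[-4,1,2,0,0,0,1,-4,0,0,0,0,0,1]'; python3 - <<'E'
from h import *
need(vt(0,-150,192),RV)
E
```

```text
time: 29.75
tool_pos: [0.4937, -0.2714, 0.1979]
eef_rot: [[-0.186, -0.983, 0.002], [-0.982, 0.185, -0.02], [0.019, -0.006, -1.0]]
wrist_force: [-1.8, -34.1, -14.5]
width: 0.0
t 29.75 w 0.0 F [ -1.8 -34.1 -14.5] need mm [5.1 1.7 6. ] deg [-0.3 -1.1  0.3] pos [ 0.4937 -0.2714  0.1979]
```

```bash
python3 -m inch '[20,0,0,0,-1,0,1,25,1,3,0,0,0,1,25,0,0,0,0,0,1,8,0,0,0,0,0,1]'; python3 - <<'E'
from h import *
need(vt(0,-225,194),RV); shot('side','s20')
E
```

```text
time: 30.25
tool_pos: [0.4791, -0.348, 0.1966]
eef_rot: [[-0.183, -0.983, 0.008], [-0.983, 0.183, -0.004], [0.002, -0.009, -1.0]]
wrist_force: [-0.4, -0.5, 0.7]
width: 0.0001
t 30.25 w 0.0001 F [-0.4 -0.5  0.7] need mm [2.2 2.  2.6] deg [-0.5 -0.1  0.4] pos [ 0.4791 -0.348   0.1966]
```

View pics/s20.png

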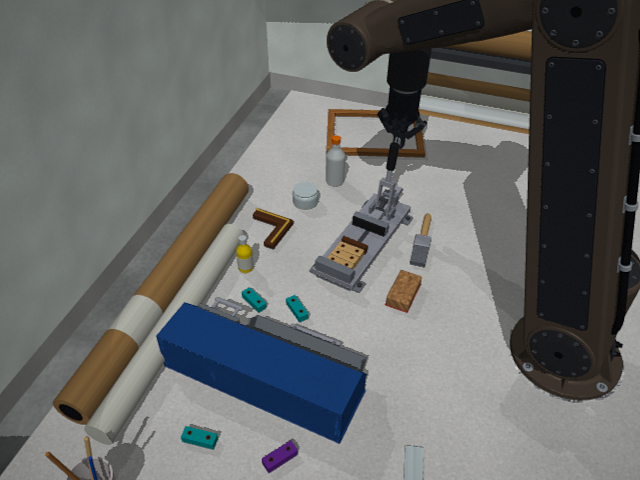

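```bash
cat >> h.py <<'E'
def jaw(s):
    X=cloud(s); P=(X-VO); H=X[...,2]*1000; x=P@VX*1000; y=P@VY*1000
    k=(H>56)&(H<63)&(abs(x)<47)&(y<-8)&(y>-125)
    k=cv2.morphologyEx(k.astype(np.uint8),cv2.MORPH_OPEN,np.ones((3,3)))>0
    v=y[k]; print('jaw top y range',np.percentile(v,[2,50,98]).round(1),len(v))
E
python3 - <<'E'
from h import *
jaw(load('side0')); jaw(load('s18')); jaw(load('s20')); jaw(load('w17'))
E
```

```text
jaw top y range [-107.6  -94.5  -84.6] 114
jaw top y range [-108.6  -93.3  -85.4] 57
jaw top y range [-96.9 -84.3 -72.5] 153
jaw top y range [-108.5  -96.5  -84.8] 2802
```

```bash
python3 -m inch '[-20,1,1,-0.4,0,0.4,1,-20,1,1,0,0,0,1,-20,0,0,0,0,0,1,-12,0,0,0,0,0,1,-4,0,0,0,0,0,1]'; python3 - <<'E'
from h import *
need(vt(0,-147,194),RV)
E
```

```text
time: 30.92
tool_pos: [0.4921, -0.2725, 0.1965]
eef_rot: [[-0.189, -0.982, 0.002], [-0.982, 0.189, -0.011], [0.01, -0.004, -1.0]]
wrist_force: [0.9, -9.2, -3.8]
width: -0.0002
t 30.93 w -0.0002 F [ 0.9 -9.2 -3.8] need mm [0.8 0.3 2.5] deg [-0.3 -0.6  0.1] pos [ 0.4921 -0.2725  0.1965]
```

```bash
python3 -m inch '[20,0,0,0,-0.6,0,1,25,1,2,0,0,0,1,25,0,0,0,0,0,1,6,0,0,0,0,0,1,-18,0,0,0,0,0,1,-20,0,0,0,0,0,1,-20,0,0,0,0,0,1,-12,0,0,0,0,0,1,-4,0,0,0,0,0,1]'; python3 - <<'E'
from h import *
need(vt(0,-147,194),RV)
E
```

```text
time: 32.05
tool_pos: [0.4922, -0.2712, 0.1982]
eef_rot: [[-0.182, -0.983, 0.007], [-0.983, 0.182, -0.011], [0.009, -0.009, -1.0]]
wrist_force: [-0.7, -27.9, -10.4]
width: 0.0
t 32.05 w 0.0 F [ -0.7 -27.9 -10.4] need mm [2.1 0.2 4.2] deg [-0.5 -0.5  0.5] pos [ 0.4922 -0.2712  0.1982]
```

```bash
python3 -m inch '[20,0,0,-0.4,-0.4,0.4,1,25,0,3,0,0,0,1,25,0,0,0,0,0,1,6,0,0,0,0,0,1]'; python3 - <<'E'
from h import *
need(vt(0,-147,194),RV); jaw(shot('side','s21'))
E
```

```text
time: 32.55
tool_pos: [0.4794, -0.3427, 0.197]
eef_rot: [[-0.183, -0.983, 0.004], [-0.983, 0.183, -0.003], [0.003, -0.004, -1.0]]
wrist_force: [-0.6, -1.3, -2.3]
width: 0.0
t 32.55 w 0.0 F [-0.6 -1.3 -2.3] need mm [-70.4   0.7   2.8] deg [-0.2 -0.1  0.4] pos [ 0.4794 -0.3427  0.197 ]
jaw top y range [-78.4 -65.9 -53.7] 118
```

```bash
python3 -m inch '[5,0,1,0,0,0,1,-18,0,0,0,0,0.4,1,-20,0,0,0,0,0,1,-20,0,0,0,0,0,1,-12,0,0,0,0,0,1,-3,0,0,0,0,0,1]'; python3 - <<'E'
from h import *
need(vt(0,-147,194),RV)
E
```

```text
time: 33.35
tool_pos: [0.4927, -0.2749, 0.1981]
eef_rot: [[-0.186, -0.983, 0.004], [-0.982, 0.186, -0.011], [0.01, -0.006, -1.0]]
wrist_force: [-1.1, -10.3, -3.9]
width: 0.0001
t 33.35 w 0.0001 F [ -1.1 -10.3  -3.9] need mm [-1.4  1.4  4. ] deg [-0.4 -0.6  0.3] pos [ 0.4927 -0.2749  0.1981]
```

```bash
python3 -m inch '[-2,0,1,0,0,0,1,20,1,0,-0.4,-0.6,0.3,1,25,0,3,0,0,0,1,25,0,0,0,0,0,1,10,0,0,0,0,0,1,-20,0,0,0,0,0,1,-20,0,0,0,0,0,1,-20,0,0,0,0,0,1,-12,0,0,0,0,0,1,-4,0,0,0,0,0,1]'; python3 - <<'E'
from h import *
need(vt(0,-147,194),RV)
E
```

```text
time: 34.6
tool_pos: [0.4934, -0.2746, 0.1983]
eef_rot: [[-0.183, -0.983, 0.003], [-0.983, 0.183, -0.008], [0.008, -0.005, -1.0]]
wrist_force: [-1.3, -9.4, -3.6]
width: 0.0
t 34.6 w 0.0 F [-1.3 -9.4 -3.6] need mm [-1.   2.   4.2] deg [-0.3 -0.4  0.4] pos [ 0.4934 -0.2746  0.1983]
```

```bash
python3 -m inch '[-2,1,1,0,0,0,1,20,1,0,-0.3,-0.4,0.3,1,25,1,3,0,0,0,1,25,0,0,0,0,0,1,10,0,0,0,0,0,1]'; python3 - <<'E'
from h import *
need(vt(0,-147,194),RV); s=shot('side','s22'); jaw(s); caulf(s,(40,60))
E
```

```text
time: 35.22
tool_pos: [0.4792, -0.348, 0.197]
eef_rot: [[-0.181, -0.984, 0.005], [-0.984, 0.181, -0.003], [0.002, -0.006, -1.0]]
wrist_force: [-0.8, -0.5, 0.1]
width: -0.0002
t 35.23 w -0.0002 F [-0.8 -0.5  0.1] need mm [-75.7   1.3   2.8] deg [-0.3 -0.1  0.6] pos [ 0.4792 -0.348   0.197 ]
jaw top y range [-58.1 -45.9 -32.8] 150
```

View pics/s22.png

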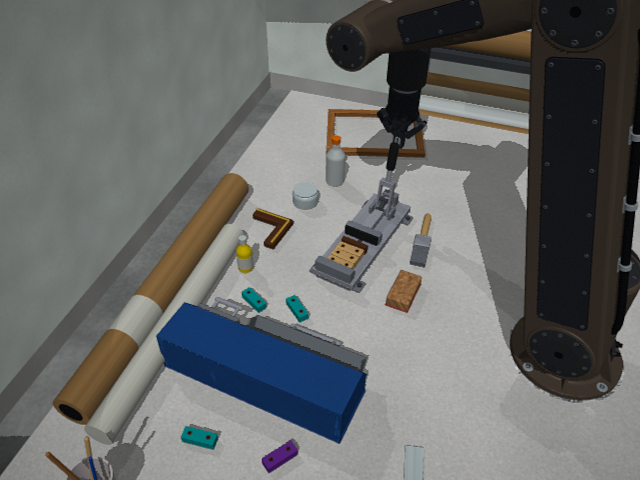

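```bash
python3 -m inch '[-20,1,2,-0.3,0,0.5,1,-20,0,0,0,0,0,1,-20,0,0,0,0,0,1,-12,0,0,0,0,0,1,-6,0,0,0,0,0,1,20,1,0,0,-0.4,0,1,25,1,3,0,0,0,1,25,0,0,0,0,0,1,10,0,0,0,0,0,1]'; python3 - <<'E'
from h import *
need(vt(0,-147,194),RV); s=shot('side','s23'); jaw(s)
E
```

```text
time: 36.4
tool_pos: [0.4779, -0.3476, 0.1963]
eef_rot: [[-0.182, -0.983, 0.004], [-0.983, 0.182, -0.007], [0.006, -0.005, -1.0]]
wrist_force: [0.2, -0.8, -0.4]
width: 0.0003
t 36.4 w 0.0003 F [ 0.2 -0.8 -0.4] need mm [-75.6  -0.    1.9] deg [-0.3 -0.3  0.5] pos [ 0.4779 -0.3476  0.1963]
jaw top y range [-47.1 -33.  -23.4] 123
```

```bash
python3 -m inch '[-20,0,2,-0.3,0,0.5,1,-20,0,0,0,0,0,1,-20,0,0,0,0,0,1,-12,0,0,0,0,0,1,-6,0,0,0,0,0,1,20,1,0,0,-0.4,0,1,25,1,3,0,0,0,1,25,0,0,0,0,0,1,10,0,0,0,0,0,1]'; python3 - <<'E'
from h import *
need(vt(0,-147,194),RV); s=shot('side','s24'); jaw(s)
E
```

```text
time: 37.58
tool_pos: [0.4775, -0.348, 0.1958]
eef_rot: [[-0.183, -0.983, 0.003], [-0.983, 0.183, -0.011], [0.01, -0.005, -1.0]]
wrist_force: [-0.2, -0.6, -0.6]
width: 0.0002
t 37.58 w 0.0002 F [-0.2 -0.6 -0.6] need mm [-76.   -0.2   1.1] deg [-0.3 -0.6  0.4] pos [ 0.4775 -0.348   0.1958]
jaw top y range [-37.4 -24.  -13.3] 152
```

```bash
python3 -m inch '[-20,0,1,-0.3,-0.5,0.4,1,-20,0,0,0,0,0,1,-12,0,0,0,0,0,1,-10,0,0,0,0,0,1,-8,0,0,0,0,0,1,-5,0,0,0,0,0,1]'; python3 - <<'E'
from h import *
need(vt(0,-147,194),RV); s=shot('side','s25'); jaw(s)
E
```

```text
time: 38.38
tool_pos: [0.4921, -0.2717, 0.1963]
eef_rot: [[-0.188, -0.982, -0.002], [-0.982, 0.188, -0.009], [0.009, -0.0, -1.0]]
wrist_force: [-1.1, -25.9, -8.0]
width: 0.0003
t 38.38 w 0.0003 F [ -1.1 -25.9  -8. ] need mm [1.7 0.1 2.3] deg [-0.  -0.5  0.2] pos [ 0.4921 -0.2717  0.1963]
jaw top y range [-25.5 -17.9 -11.7] 58
```

```bash
python3 -m inch '[20,0,0,0,-0.4,0,1,25,1,3,0,0,0,1,25,0,0,0,0,0,1,8,0,0,0,0,0,1]'; python3 - <<'E'
from h import *
need(vt(0,-147,194),RV); s=shot('side','s26'); jaw(s)
im=s['img'][140:300,290:430]; cv2.imwrite('pics/s26c.png',cv2.resize(im,None,fx=4,fy=3.7,interpolation=cv2.INTER_CUBIC))
E
```

```text
time: 38.92
tool_pos: [0.478, -0.345, 0.1949]
eef_rot: [[-0.182, -0.983, 0.001], [-0.983, 0.182, -0.003], [0.003, -0.002, -1.0]]
wrist_force: [-0.4, -1.2, -0.9]
width: 0.0001
t 38.92 w 0.0001 F [-0.4 -1.2 -0.9] need mm [-73.   -0.4   0.7] deg [-0.1 -0.2  0.5] pos [ 0.478  -0.345   0.1949]
jaw top y range [-27.6 -17.4  -9.2] 86
```

View pics/s26c.png

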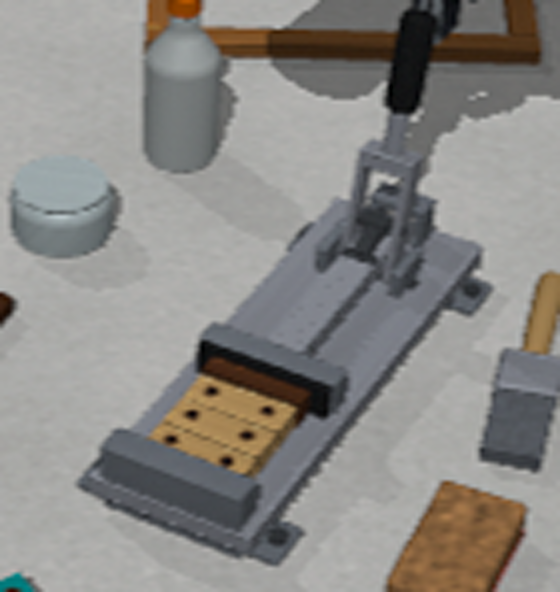

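```bash
python3 -m inch '[-20,0,1,0,0,0.5,1,-15,0,0,0,0,0,1,-8,0,0,0,0,0,1]'; python3 - <<'E'
from h import *
need(vt(0,-147,194),RV)
E
```

```text
time: 39.35
tool_pos: [0.4868, -0.3015, 0.1957]
eef_rot: [[-0.189, -0.982, 0.002], [-0.982, 0.189, -0.007], [0.006, -0.003, -1.0]]
wrist_force: [-1.7, -8.0, 0.1]
width: 0.0002
t 39.35 w 0.0002 F [-1.7 -8.   0.1] need mm [-28.6   0.6   1.5] deg [-0.2 -0.4  0.1] pos [ 0.4868 -0.3015  0.1957]
```

```bash
python3 -m inch '[-4,0,0,0,0,0,1,-3,0,0,0,0,0,1]'; python3 - <<'E'
from h import *
need(vt(0,-147,194),RV)
E
```

```text
time: 39.6
tool_pos: [0.4883, -0.2933, 0.196]
eef_rot: [[-0.187, -0.982, 0.002], [-0.982, 0.186, -0.009], [0.008, -0.003, -1.0]]
wrist_force: [-1.1, -8.0, -3.5]
width: -0.0004
t 39.6 w -0.0004 F [-1.1 -8.  -3.5] need mm [-20.3   0.5   1.9] deg [-0.2 -0.5  0.3] pos [ 0.4883 -0.2933  0.196 ]
```

```bash
python3 -m inch '[-3,0,0,0,0,0,1,-3,0,0,0,0,0,1]'; python3 - <<'E'
from h import *
need(vt(0,-147,194),RV)
E
```

```text
time: 39.85
tool_pos: [0.4896, -0.2867, 0.196]
eef_rot: [[-0.184, -0.983, 0.001], [-0.983, 0.184, -0.011], [0.011, -0.003, -1.0]]
wrist_force: [0.6, -9.3, -2.9]
width: 0.0002
t 39.85 w 0.0002 F [ 0.6 -9.3 -2.9] need mm [-13.6   0.5   1.8] deg [-0.2 -0.6  0.4] pos [ 0.4896 -0.2867  0.196 ]
```

```bash
python3 -m inch '[-2.5,0,0,0,0,0,1,-2,0,0,0,0,0,1]'; python3 - <<'E'
from h import *
need(vt(0,-147,194),RV)
E
```

```text
time: 40.1
tool_pos: [0.4905, -0.2823, 0.1958]
eef_rot: [[-0.182, -0.983, 0.001], [-0.983, 0.182, -0.014], [0.014, -0.003, -1.0]]
wrist_force: [-0.5, -11.3, -4.8]
width: 0.0
t 40.1 w 0.0 F [ -0.5 -11.3  -4.8] need mm [-9.1  0.5  1.7] deg [-0.2 -0.8  0.5] pos [ 0.4905 -0.2823  0.1958]
```

```bash
python3 -m inch '[-2,0,0,0,-0.5,0.3,1,-1.5,0,0,0,0,0,1]'; python3 - <<'E'
from h import *
need(vt(0,-147,194),RV)
E
```

```text
time: 40.35
tool_pos: [0.4909, -0.2795, 0.1956]
eef_rot: [[-0.185, -0.983, 0.001], [-0.983, 0.185, -0.01], [0.009, -0.003, -1.0]]
wrist_force: [0.5, -13.0, -4.7]
width: -0.0001
t 40.35 w -0.0001 F [  0.5 -13.   -4.7] need mm [-6.3  0.5  1.6] deg [-0.2 -0.5  0.3] pos [ 0.4909 -0.2795  0.1956]
```

```bash
python3 -m inch '[-2,0,0,0,0,0,1,-2,0,0,0,0,0,1]'; python3 - <<'E'
from h import *
need(vt(0,-147,194),RV)
E
```

```text
time: 40.6
tool_pos: [0.4915, -0.2768, 0.1955]
eef_rot: [[-0.183, -0.983, -0.0], [-0.983, 0.183, -0.014], [0.014, -0.002, -1.0]]
wrist_force: [0.2, -13.7, -5.7]
width: 0.0
t 40.6 w 0.0 F [  0.2 -13.7  -5.7] need mm [-3.5  0.5  1.4] deg [-0.1 -0.8  0.4] pos [ 0.4915 -0.2768  0.1955]
```

```bash
python3 -m inch '[-2,0,0,0,0,0,1,-2,0,0,0,0,0,1]'; python3 - <<'E'
from h import *
need(vt(0,-147,194),RV)
E
```

```text
time: 40.85
tool_pos: [0.4919, -0.2746, 0.1953]
eef_rot: [[-0.182, -0.983, -0.002], [-0.983, 0.182, -0.019], [0.019, -0.002, -1.0]]
wrist_force: [1.0, -15.6, -5.4]
width: 0.0001
t 40.85 w 0.0001 F [  1.  -15.6  -5.4] need mm [-1.2  0.5  1.3] deg [-0.1 -1.1  0.5] pos [ 0.4919 -0.2746  0.1953]
```

```bash
python3 -m inch '[-2,0,0,0,-0.8,0.3,1,-2,0,0,0,0,0,1]'; python3 - <<'E'
from h import *
need(vt(0,-147,194),RV)
E
```

```text
time: 41.1
tool_pos: [0.4922, -0.2726, 0.1951]
eef_rot: [[-0.185, -0.983, -0.001], [-0.983, 0.185, -0.011], [0.011, -0.001, -1.0]]
wrist_force: [1.1, -16.6, -5.8]
width: -0.0001
t 41.1 w -0.0001 F [  1.1 -16.6  -5.8] need mm [0.8 0.4 1.1] deg [-0.1 -0.6  0.3] pos [ 0.4922 -0.2726  0.1951]
```

```bash
python3 -m inch '[-2,0,0,0,0,0,1,-2,0,0,0,0,0,1]'; python3 - <<'E'
from h import *
need(vt(0,-147,194),RV)
E
```

```text
time: 41.35
tool_pos: [0.4923, -0.2722, 0.1951]
eef_rot: [[-0.183, -0.983, -0.003], [-0.983, 0.183, -0.019], [0.019, -0.0, -1.0]]
wrist_force: [0.3, -21.6, -6.8]
width: -0.0002
t 41.35 w -0.0002 F [  0.3 -21.6  -6.8] need mm [1.1 0.4 1.1] deg [-0.  -1.1  0.4] pos [ 0.4923 -0.2722  0.1951]
```

```bash
python3 -m inch '[15,0,0,0,-0.8,0,1,25,1,3,0,0,0,1,25,0,0,0,0,0,1,10,0,0,0,0,0,1]'; python3 - <<'E'
from h import *
need(vt(0,-147,194),RV); s=shot('side','s27'); jaw(s)
im=s['img'][140:300,290:430]; cv2.imwrite('pics/s27c.png',cv2.resize(im,None,fx=4,fy=3.7,interpolation=cv2.INTER_CUBIC))
E
python3 -m inch '[-20,0,1,0,0,0.5,1,-15,0,0,0,0,0,1,-6,0,0,0,0,0,1]'; python3 - <<'E'
from h import *
need(vt(0,-147,194),RV)
E
```

```text
time: 41.85
tool_pos: [0.4786, -0.3438, 0.1935]
eef_rot: [[-0.178, -0.984, 0.0], [-0.984, 0.178, -0.006], [0.006, -0.001, -1.0]]
wrist_force: [-0.4, -1.8, -1.6]
width: 0.0
t 41.85 w 0.0 F [-0.4 -1.8 -1.6] need mm [-71.7  -0.3  -0.9] deg [-0.1 -0.3  0.8] pos [ 0.4786 -0.3438  0.1935]
jaw top y range [-21.7 -14.7  -9.4] 59
time: 42.28
tool_pos: [0.4863, -0.306, 0.1952]
eef_rot: [[-0.185, -0.983, 0.001], [-0.983, 0.185, -0.014], [0.013, -0.003, -1.0]]
wrist_force: [-1.7, -17.3, -5.8]
width: -0.0002
t 42.27 w -0.0002 F [ -1.7 -17.3  -5.8] need mm [-33.1   0.8   0.7] deg [-0.2 -0.8  0.3] pos [ 0.4863 -0.306   0.1952]
```

View pics/s27c.png

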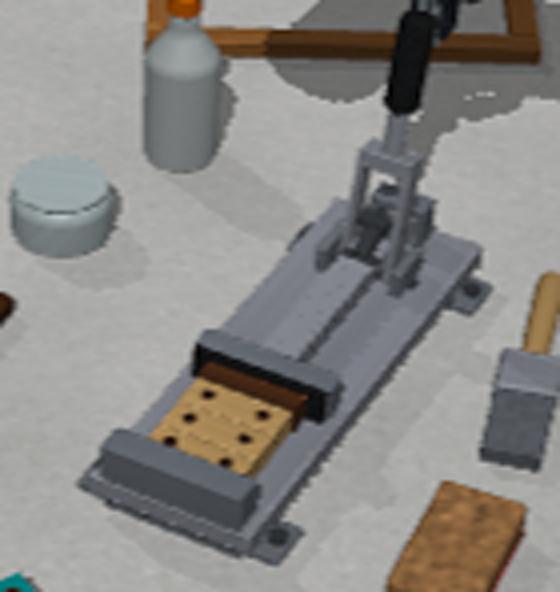

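```bash
python3 -m inch '[-2,0,0,0,0,0,1,-1.5,0,0,0,0,0,1]'; python3 - <<'E'
from h import *
need(vt(0,-147,194),RV)
E
```

```text
time: 42.52
tool_pos: [0.4865, -0.3046, 0.1954]
eef_rot: [[-0.184, -0.983, -0.001], [-0.983, 0.183, -0.02], [0.02, -0.003, -1.0]]
wrist_force: [-1.2, -18.0, -7.6]
width: 0.0004
t 42.52 w 0.0004 F [ -1.2 -18.   -7.6] need mm [-31.8   0.7   0.7] deg [-0.2 -1.1  0.4] pos [ 0.4865 -0.3046  0.1954]
```

```bash
python3 -m inch '[-2,0,0,0,0,0,1]'; python3 - <<'E'
from h import *
need(vt(0,-147,194),RV)
E
```

```text
time: 42.65
tool_pos: [0.4866, -0.3042, 0.1955]
eef_rot: [[-0.183, -0.983, -0.001], [-0.983, 0.183, -0.023], [0.023, -0.003, -1.0]]
wrist_force: [-0.0, -18.8, -6.5]
width: -0.0
t 42.65 w -0.0 F [ -0.  -18.8  -6.5] need mm [-31.3   0.7   0.7] deg [-0.2 -1.3  0.5] pos [ 0.4866 -0.3042  0.1955]
```

```bash
python3 -m inch '[15,0,0,0,-0.6,0,1,20,0,0,0,-0.5,0,1,20,0,0,0,0,0,1,5,0,-50,0,0,0.5,1,0,0,-50,0,0,0,1,-50,0,0,0,0,0,1,-50,0,0,0,0,0,1,-50,0,0,0,0,0,1,-40,0,0,0,0,0,1,0,0,0,0,0,0,1]'; python3 - <<'E'
from h import *
need(vt(0,0,280),RV); s=shot('wrist','w28'); vice_blocks(s); caulf(s,(40,60)); jaw(s)
E
```

```text
time: 43.9
tool_pos: [0.5133, -0.1674, 0.2983]
eef_rot: [[-0.188, -0.982, 0.003], [-0.982, 0.188, -0.0], [-0.0, -0.003, -1.0]]
wrist_force: [0.1, -1.0, -0.1]
width: 0.0003
t 43.9 w 0.0003 F [ 0.1 -1.  -0.1] need mm [-38.9   1.   18.3] deg [-0.2  0.   0.1] pos [ 0.5133 -0.1674  0.2983]
vice xy [329.6  98. ] [  8.4 305.2] 11.2 H 52.0
vice xy [ 0.4 42.1] [66.6 78.4] 0.3 H 51.2
px [287 240  64  12 691] world [ 521.5 -120.1] [12.3 67.7] 79.2 H 55.5 | tool [-48.    1.6] [67.7 12.3] 90.0
jaw top y range [-22.  -15.8  -8.3] 1211
```

View pics/w28.png

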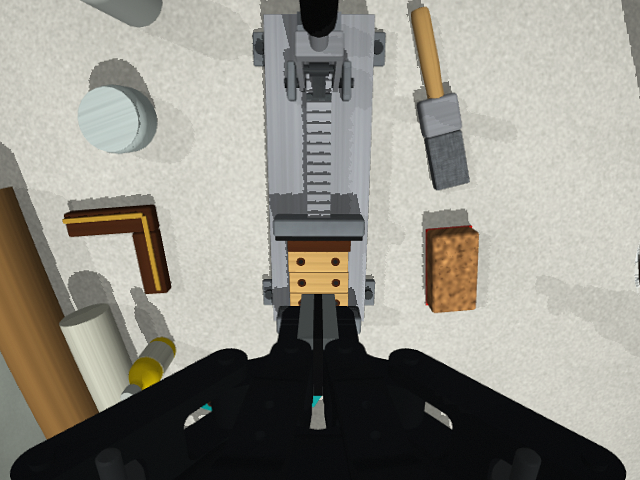

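```bash
python3 -m inch '[-50,3,20,0,0,-1,1,-55,3,20,0,0,-1,1,-55,3,20,0,0,-1,1,-55,3,20,0,0,-1,1,-50,3,20,0,0,-0.4,1,-25,3,20,0,0,0,1,0,0,0,0,0,0,1]'; python3 - <<'E'
from h import *
need([.5167,.1316,.03],toolR(RY,-Z)); s=shot('wrist','w29')
E
```

```text
time: 44.82
tool_pos: [0.5422, 0.1247, 0.1755]
eef_rot: [[-0.117, -0.993, 0.006], [-0.993, 0.117, -0.001], [0.0, -0.006, -1.0]]
wrist_force: [0.4, -0.9, -0.1]
width: 0.0001
t 44.83 w 0.0001 F [ 0.4 -0.9 -0.1] need mm [ -3.9  26.9 145.3] deg [-0.3 -0.  -0.4] pos [0.5422 0.1247 0.1755]
```

View pics/w29.png

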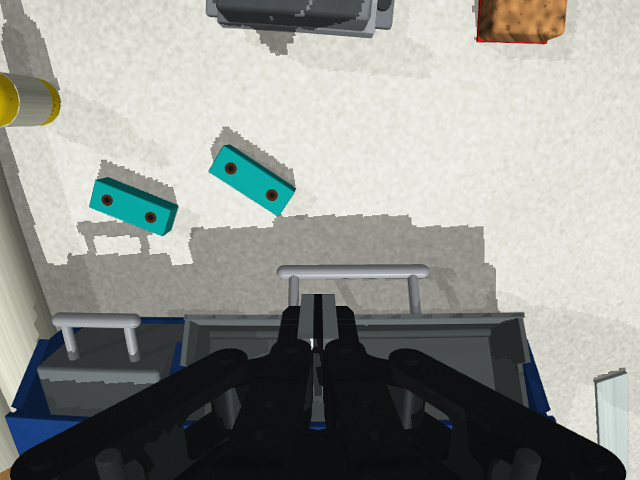

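```bash
python3 - <<'E'
from h import *
s=load('w29'); X=cloud(s); T=toolcloud(s)
for u in (300,340,352,380,410): 
    print(u,[ (v,np.round(X[v,u],3).tolist()) for v in (266,269,272,275)])
E
python3 -m inch '[-2,27,35,-0.3,0,-0.4,1,0,0,35,0,0,0,1]'; python3 - <<'E'
from h import *
need([.5167,.1316,.03],toolR(RY,-Z))
E
```

```text
300 [(266, [0.56, 0.153, 0.04]), (269, [0.56, 0.154, 0.043]), (272, [0.56, 0.156, 0.046]), (275, [0.56, 0.159, 0.044])]
340 [(266, [0.528, 0.157, 0.04]), (269, [0.529, 0.158, 0.042]), (272, [0.529, 0.16, 0.045]), (275, [0.529, 0.163, 0.043])]
352 [(266, [0.519, 0.158, 0.04]), (269, [0.52, 0.159, 0.044]), (272, [0.52, 0.161, 0.044]), (275, [0.52, 0.164, 0.043])]
380 [(266, [0.497, 0.16, 0.041]), (269, [0.498, 0.162, 0.042]), (272, [0.498, 0.164, 0.045]), (275, [0.498, 0.166, 0.044])]
410 [(266, [0.474, 0.162, 0.042]), (269, [0.475, 0.164, 0.045]), (272, [0.475, 0.167, 0.044]), (275, [0.475, 0.17, 0.043])]
time: 45.12
tool_pos: [0.5192, 0.1285, 0.109]
eef_rot: [[-0.112, -0.994, 0.009], [-0.994, 0.112, 0.004], [-0.005, -0.009, -1.0]]
wrist_force: [1.2, 0.0, 0.1]
width: -0.0002
t 45.12 w -0.0002 F [1.2 0.  0.1] need mm [-2.4  3.5 79. ] deg [-0.5  0.3 -0.1] pos [0.5192 0.1285 0.109 ]
```

```bash
python3 -m inch '[0,3,35,-0.5,0.3,0,1,0,1,28,0,0,0,1,0,0,10,0,0,0,1]'; python3 - <<'E'
from h import *
need([.5167,.1316,.03],toolR(RY,-Z))
E
```

```text
time: 45.5
tool_pos: [0.5171, 0.1255, 0.0357]
eef_rot: [[-0.116, -0.993, 0.002], [-0.993, 0.116, 0.0], [-0.001, -0.002, -1.0]]
wrist_force: [0.2, -0.2, 0.4]
width: 0.0001
t 45.5 w 0.0001 F [ 0.2 -0.2  0.4] need mm [-6.   1.1  5.7] deg [-0.1  0.  -0.3] pos [0.5171 0.1255 0.0357]
```

```bash
python3 -m inch '[-8,1,10,0,0,-0.3,1,-10,0,0,0,0,0,1]'; python3 - <<'E'
from h import *
need([.520,.1735,.055],toolR(RY,-Z))
E
```

```text
time: 45.75
tool_pos: [0.5195, 0.1432, 0.0266]
eef_rot: [[-0.112, -0.994, 0.003], [-0.994, 0.112, 0.001], [-0.001, -0.003, -1.0]]
wrist_force: [0.1, 0.5, -0.7]
width: 0.0001
t 45.75 w 0.0001 F [ 0.1  0.5 -0.7] need mm [-30.2   2.8 -28.4] deg [-0.2  0.1 -0.1] pos [0.5195 0.1432 0.0266]
```

```bash
python3 -m inch '[-6,1,0,0,0,0,1,-6,0,-3,0,0,0,1,-6,0,-5,0,0,0,1,-6,0,-6,0,0,0,1]'; python3 - <<'E'
from h import *
need([.520,.1735,.055],toolR(RY,-Z))
E
```

```text
time: 46.25
tool_pos: [0.5209, 0.1548, 0.0446]
eef_rot: [[-0.111, -0.994, -0.003], [-0.994, 0.111, -0.02], [0.02, 0.0, -1.0]]
wrist_force: [1.7, -7.4, -0.2]
width: -0.0
t 46.25 w -0.0 F [ 1.7 -7.4 -0.2] need mm [-18.3   3.  -10.7] deg [ 0.  -1.1 -0.1] pos [0.5209 0.1548 0.0446]
```

```bash
python3 -m inch '[-6,1,-5,0,-0.8,0,1,-6,1,-4,0,0,0,1,-6,0,-3,0,0,0,1]'; python3 - <<'E'
from h import *
need([.520,.1735,.055],toolR(RY,-Z))
E
```

```text
time: 46.62
tool_pos: [0.5227, 0.1702, 0.0611]
eef_rot: [[-0.11, -0.994, 0.001], [-0.994, 0.11, -0.011], [0.01, -0.003, -1.0]]
wrist_force: [-1.0, -7.9, 3.6]
width: -0.0002
t 46.62 w -0.0002 F [-1.  -7.9  3.6] need mm [-3.1  3.   6. ] deg [-0.2 -0.6  0. ] pos [0.5227 0.1702 0.0611]
```

```bash
python3 -m inch '[-4,1,2,0,-0.5,0,1,-3,1,2,0,0,0,1]'; python3 - <<'E'
from h import *
need([.520,.1735,.055],toolR(RY,-Z))
E
```

```text
time: 46.88
tool_pos: [0.5219, 0.1755, 0.0606]
eef_rot: [[-0.108, -0.994, 0.004], [-0.994, 0.108, -0.005], [0.005, -0.004, -1.0]]
wrist_force: [-0.1, -9.7, 7.2]
width: -0.0002
t 46.88 w -0.0002 F [-0.1 -9.7  7.2] need mm [2.2 1.7 5.6] deg [-0.2 -0.3  0.1] pos [0.5219 0.1755 0.0606]
```

```bash
python3 -m inch '[-3,1,0,0,0,0,1,-3,0,0,0,0,0,1]'; python3 - <<'E'
from h import *
need([.520,.1735,.055],toolR(RY,-Z))
E
```

```text
time: 47.12
tool_pos: [0.5204, 0.1758, 0.0613]
eef_rot: [[-0.108, -0.994, -0.0], [-0.994, 0.108, -0.015], [0.015, -0.002, -1.0]]
wrist_force: [6.9, -17.5, -5.0]
width: 0.0001
t 47.12 w 0.0001 F [  6.9 -17.5  -5. ] need mm [2.3 0.2 6.3] deg [-0.1 -0.8  0.1] pos [0.5204 0.1758 0.0613]
```

```bash
python3 -m inch '[-3,0,0,0,0,0,1,-2,0,0,0,0,0,1]'; python3 - <<'E'
from h import *
need([.520,.1735,.055],toolR(RY,-Z))
E
python3 -m inch '[10,0,0,0,-0.8,0,1,20,0,-5,0,0,0,1,10,0,-40,0,0,0,1,0,20,-50,0,0,0,1,0,40,0,0,0,0,1,0,0,0,0,0,0,1]'; python3 - <<'E'
from h import *
s=shot('wrist','w30'); shot('side','s30'); st()
E
```

```text
time: 47.38
tool_pos: [0.5202, 0.1756, 0.0615]
eef_rot: [[-0.109, -0.994, -0.003], [-0.994, 0.109, -0.023], [0.023, 0.001, -1.0]]
wrist_force: [3.1, -10.4, -3.4]
width: -0.0001
t 47.38 w -0.0001 F [  3.1 -10.4  -3.4] need mm [ 1.9 -0.1  6.6] deg [ 0.  -1.3  0.1] pos [0.5202 0.1756 0.0615]
time: 48.12
tool_pos: [0.4555, 0.1406, 0.1647]
eef_rot: [[-0.109, -0.994, 0.004], [-0.994, 0.109, -0.002], [0.002, -0.004, -1.0]]
wrist_force: [0.4, 1.0, -0.1]
width: 0.0001
t 48.23 pos [0.4577 0.1412 0.1646] w 0.0002 F [ 0.4  0.5 -0.5]
[[-0.109 -0.994  0.005]
 [-0.994  0.109 -0.003]
 [ 0.002 -0.005 -1.   ]]
[ 0.716  0.089 -0.509  0.006 -0.97  -0.829]
```

View pics/w30.png

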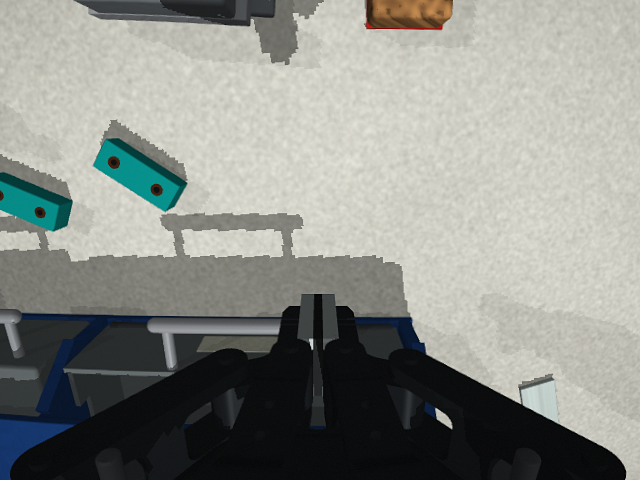

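View pics/s30.png

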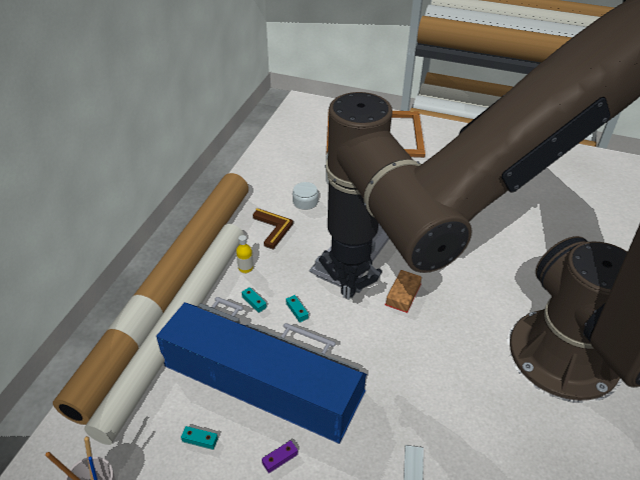

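```bash
cat >> h.py <<'E'
def handle(s):
    X=cloud(s); h=X[...,2]; r_y=np.array([-.994,.11]); r_x=np.array([.11,.994]); o=np.array([.3807,.234])
    u=(X[...,:2]-o)@(-r_y); v=(X[...,:2]-o)@r_x
    for a,b in ((.10,.19),(.31,.37)):
        g=(v<-.018)&(v>-.06)&(h>.055)&(h<.09)&(u>a)&(u<b)
        print('handle u',a,g.sum(),'v',np.percentile(v[g]*1000,[5,50,95]).round(1),'z',np.percentile(h[g]*1000,[5,50,95]).round(1))
    g=(v>.0)&(v<.025)&(h>.07)&(h<.1)&(u>.08)&(u<.2); print('panel top',g.sum(), np.percentile(v[g]*1000,[5,50,95]).round(1),np.percentile(h[g]*1000,[5,50,95]).round(1)) if g.sum() else None
E
python3 - <<'E'
from h import *
handle(load('side0')); handle(load('s30'))
E
```

```text
handle u 0.1 220 v [-29.9 -24.4 -20.5] z [70.  75.9 79.7]
handle u 0.31 138 v [-31.2 -26.3 -19.8] z [66.5 71.3 75.3]
panel top 199 [ 4.1 10.8 13.7] [72.1 76.6 80.6]
handle u 0.1 222 v [-29.8 -24.2 -20. ] z [70.6 75.9 80.1]
handle u 0.31 136 v [-31.8 -25.6 -21.1] z [66.4 71.8 75.6]
panel top 200 [ 5.  11.  13.6] [71.7 76.7 80.4]
```

```bash
python3 -m inch '[-40,0,-50,0,0,0,1,-55,30,-30,0,0,0,1,-55,30,0,0,0,0,1,-55,30,0,0,0,0,1,0,0,0,0,0,0,1]'; python3 - <<'E'
from h import *
s=shot('top','t31'); s2=shot('side','s31'); vice_blocks(s); vice_blocks(s2); jaw(s); jaw(s2); handle(s2); handle(s); print('ref'); handle(load('top0'))
im=s['img'][120:320,150:500]; cv2.imwrite('pics/t31c.png',cv2.resize(im,None,fx=2.2,fy=2.2,interpolation=cv2.INTER_CUBIC))
im=s2['img'][140:300,290:430]; cv2.imwrite('pics/s31c.png',cv2.resize(im,None,fx=4,fy=3.7,interpolation=cv2.INTER_CUBIC)); st()
E
```

```text
time: 48.85
tool_pos: [0.3941, 0.3537, 0.2417]
eef_rot: [[-0.113, -0.994, 0.005], [-0.994, 0.113, -0.002], [0.001, -0.005, -1.0]]
wrist_force: [0.9, -0.6, -0.8]
width: -0.0002
vice xy [-0.1 51.3] [67.  73.6] 0.3 H 49.1
vice xy [ -103.6 -1199.1] [444.2  31.3] 10.0 H 52.7
vice xy [313.6 176.8] [ 13.1 472.8] 10.9 H 51.9
vice xy [232.8 595.2] [ 19.3 181.1] 7.9 H 51.5
jaw top y range [-22.7 -15.9  -9. ] 156Traceback (most recent call last):
  File "<stdin>", line 2, in <module>
  File "h.py", line 92, in jaw
    v=y[k]; print('jaw top y range',np.percentile(v,[2,50,98]).round(1),len(v))
                                    ~~~~~~~~~~~~~^^^^^^^^^^^^^
    return _quantile_unchecked(
        a, q, axis, out, overwrite_input, method, keepdims, weights)
    return _ureduce(a,
                    func=_quantile_ureduce_func,
    ...<5 lines>...
                    overwrite_input=overwrite_input,
                    method=method)
    r = func(a, **kwargs)
    result = _quantile(arr,
                       quantiles=q,
    ...<2 lines>...
                       out=out,
                       weights=wgt)
    slices_having_nans = np.isnan(arr[-1, ...])
                                  ~~~^^^^^^^^^
IndexError: index -1 is out of bounds for axis 0 with size 0
```

```bash
python3 - <<'E'
from h import *
s=load('t31'); s2=load('s31')
im=s['img'][120:320,150:500]; cv2.imwrite('pics/t31c.png',cv2.resize(im,None,fx=2.2,fy=2.2,interpolation=cv2.INTER_CUBIC))
# bystander change vs start
for (nm,u,v) in (('tin',427,176),('glue',478,190),('cork',336,307),('brush',405,310),('corner',380,160),('paint',316,157)):
    a=load('top0')['img'][v-18:v+18,u-22:u+22].astype(int); b=s['img'][v-18:v+18,u-22:u+22].astype(int); print(nm,abs(a-b).mean().round(1))
E
```

```text
tin 7.0
glue 6.2
cork 26.9
brush 8.0
corner 5.6
paint 6.3
```

View pics/t31c.png

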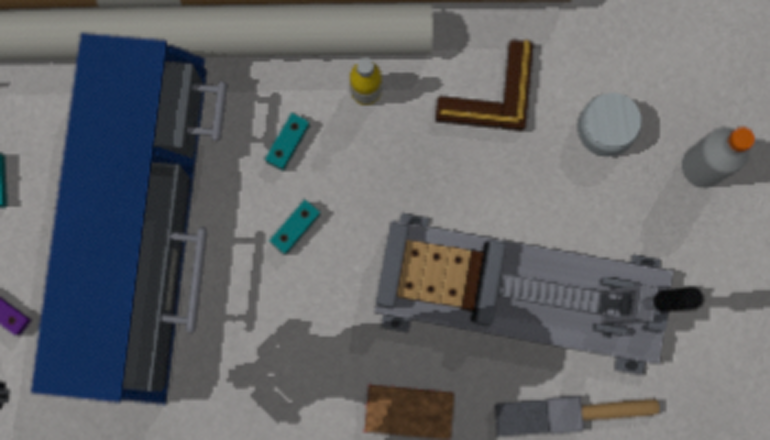

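View pics/s31.png

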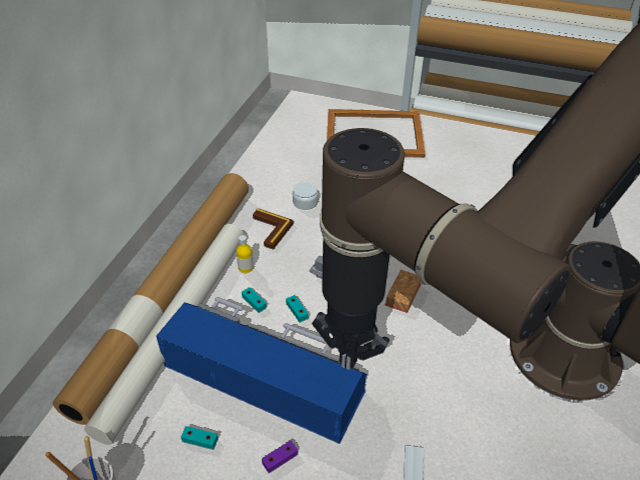

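```bash
python3 - <<'E'
from bench import close_job
print(close_job())
E
```

```text
the job is handed in; nothing more can be done
None
```

The beech blocks are clamped in the vice with the dark caul strip between the sliding jaw and the row, and the wide bin is shut again. I handed the job in at about 49 s.

**What I did**
- I tilted the wide bin open to its stop (measured tilt 0.70 rad). It held three blocks. I saw no beech block on the bench, only the turquoise and purple look-alikes.
- I laid the three blocks side by side on the bed, set the caul behind them, and worked the jaw with the lever only.
- After nine full strokes, a tenth stopped part-way and I pushed it to 18.8 N.
- I shut the bin by pushing its handle until it would go no further. The push then read 17.5 N.

**Last checks**
- **Row:** within about 0.5 mm of the middle of the bed and square to about 0.3°. The caul lies between the jaw and the row, about where three blocks and the caul add up to. The row looked tight, with no gaps.
- **Bin:** empty. The handle and front panel were within about 0.5 mm of their starting position in the side view, except one noisy edge reading of the panel, off 0.9 mm. I took that reading just after closing; the repeat at the very end did not run.
- **Bystanders:** unmoved in the final top picture. The sanding block's patch differed from the start, but that was the arm's shadow on it.
- **Not confirmed:** in the last side picture the arm hid the vice, so the final look at the row is from the top camera only.
- **Lever force:** at the end of several full strokes the lever's own stop pushed the wrist force to 26–34 N. That is well below the 120 N wrist limit.

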